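# Pin out the wheel hanger and hang up the wheels

## Task

Pull the hook arm of the wheel hanger out to its stop, then lock it by pushing the T-handle pin right through the receiver and the arm until its nose stands out on the far side. Only then lift every wheel out of the wire stand by its tyre and hang it by its rim on the arm, over the upturned end, so that all of them hang free between the upturned end and the receiver. Do not let a wheel fall over, and leave the green-capped pot, the oil bottle, the tape and the screwdriver where they are.

Things in the scene. Friction and masses are not known exactly. Their poses are not given: they have to be found in the camera images.
- hanger: Wheel hanger fixed to the table: grey 40 mm column on a dark base plate, with a level square receiver tube (32 x 32 mm, 190 mm long, axis 250 mm up) on top. Origin on the table under the middle of the receiver's mouth; x points away from the robot; the receiver runs from the mouth to +y (column at y = 115 mm), the hook arm comes out to -y. Nothing stands above it.
- receiver_mouth (a point): middle of the receiver's mouth, on the arm's axis, 250 mm above the table; axes as those of the hanger
- hook_arm (a joint): How far the arm is pulled out, m: 0 = pushed in, 0.13 = out against its stop. It slides along the hanger's -y and stays where it is left (friction about 4 N). Only at 0.13 are the pin holes of arm and receiver in line; the middle of the upturned end is then 225 mm from the mouth.
- hook_tip (a point): Top middle of the upturned end of the hook arm, 280 mm above the table. The arm is a 20 mm square steel bar, its top 260 mm above the table; the upturned end is a black rubber-capped stub 20 mm wide across the arm, 18 mm along it, rising 20 mm above the bar. It can be pinched from above.
- pin_hole (a point): Centre of the pin hole's mouth in the receiver's near side (facing the hanger's -x), 24 mm behind the arm mouth, 250 mm above the table. Round hole, 11.6 mm, level, along the hanger's x, 32 mm through both walls and the arm. Axes as those of the hanger.
- lock_pin: Loose steel pin with a T-handle, lying flat on the table, 80 g. Round shank 9 mm thick along its +x, 104.5 mm from the origin to the rounded nose; T-bar 9 mm thick, 61 mm long along its y. Origin on the shank's axis at the T-bar.
- pin_nose (a point): the very end of the pin's rounded nose, on the shank's axis, 104.5 mm from the pin's origin
- wheel_rack: Wire stand fixed on the table, 223 x 243 mm, wires up to 96 mm high; three slots side by side at y = -75, 0 and +75 mm of its frame. A wheel stands upright in a slot, in the stand's x-z plane, on two wires that run along y, between wire loops 33 mm apart. Origin on the table under the middle.
- wheel_0: Loose wheel, 200 mm across, about 0.4 kg, upright in slot 1 of the stand (counted from its -y end); may be absent. Round black tyre 26 mm thick; opening inside the rim 148 mm across; hub 30 mm across, 34 mm long; three spokes, one down, so the 59 mm gap from hub to rim is free 40 degrees either side of the top. Origin: lowest point of the tyre, y along the axle, z up.
- wheel_0_center (a point): centre of that wheel, 100 mm above its origin along its z (about 105 mm above the table in the stand); hung on the arm, it is 64 mm below the arm's axis
- wheel_1: Loose wheel, 200 mm across, about 0.4 kg, upright in slot 2 of the stand (counted from its -y end); may be absent. Round black tyre 26 mm thick; opening inside the rim 148 mm across; hub 30 mm across, 34 mm long; three spokes, one down, so the 59 mm gap from hub to rim is free 40 degrees either side of the top. Origin: lowest point of the tyre, y along the axle, z up.
- wheel_1_center (a point): centre of that wheel, 100 mm above its origin along its z (about 105 mm above the table in the stand); hung on the arm, it is 64 mm below the arm's axis
- wheel_2: Loose wheel, 200 mm across, about 0.4 kg, upright in slot 3 of the stand (counted from its -y end); may be absent. Round black tyre 26 mm thick; opening inside the rim 148 mm across; hub 30 mm across, 34 mm long; three spokes, one down, so the 59 mm gap from hub to rim is free 40 degrees either side of the top. Origin: lowest point of the tyre, y along the axle, z up.
- wheel_2_center (a point): centre of that wheel, 100 mm above its origin along its z (about 105 mm above the table in the stand); hung on the arm, it is 64 mm below the arm's axis
- oil_bottle: Bystander: slim yellow oil bottle, 45 mm across, 165 mm tall; origin at the centre of its underside. Leave it alone.
- soap_b: Bystander: white plastic pot with a green screw cap, 48 mm across, 82 mm tall; origin at the centre of its underside. Leave it alone.
- tape_roll: Bystander: black roll of tape, 62 mm across, 19 mm high; origin at the centre of its underside. Leave it alone.
- screwdriver: Bystander: red screwdriver, 199 mm long, lying; origin at the centre of its underside. Leave it alone.
Things that resemble listed ones, but are neither listed nor needed, are in the scene too. Several things have the shape of the lock_pin; the one meant has the colours described above.

How it is judged:
By the outcome, as a careful person would: the job done as asked, in the order asked, and still so for the second after the job is handed in, with the robot touching nothing.
Of wheel_0, wheel_1, wheel_2 only 2 to 3 are there at a start; the rules pass over those that are not, and their reading is None.
At some moment in a run one of lock_pin may be knocked a few centimetres aside while the robot is not near it.
It also fails if it takes over 210 s, if anything falls off the work surface, if the arm or the gripper's body presses on something with over 40 N, if the wrist force passes 120 N, or if a joint passes its speed limit or range.

## Robot

A 6-joint arm with a two-finger parallel gripper is mounted at the origin on a cart in front of the work surface, level with it; the furniture and walls round the work are solid. World frame = base frame: x ahead of the robot, y to its left, z up, the work surface at z = 0. Lengths are in m, angles in degrees, forces in N, time in s.
With the tool pointing down it reaches from about 0.4 to 0.825 m from the base axis. Payload 7 kg.
Tool frame: the origin (TCP) lies at the very end of the fingers, on their centre line; the grasp point (between the pads) lies 19 mm behind it; z points along the fingers, y is the direction in which the jaws open and shut (so a half turn about z gives the same grasp; the last joint's range is limited). The gripper opens to 88 mm and grips with 3 to 60 N. Pads are 19 mm wide; open, the fingers measure 130 mm over their backs; the gripper's body (78 mm by 193 mm) begins 47 mm behind the grasp point.
Start: joints at [-46.576, 20.546, 0.682, 0, -70.136, -16.507], TCP at [0.306, -0.602, 0.227] pointing down, gripper open.
Joint ranges: [-176.03, 176.03], [-82.01, 121.73], [-58.28, 71.71], [-173.87, 95.51], [-174.79, -0.11], [-173.66, 173.66]. Speed limits (degrees/s): [136.94, 136.94, 172.46, 180, 180, 180].

## Interface

Orientations are given as [roll, pitch, yaw] about the fixed x, y, z axes, in that order (R = Rz(yaw) Ry(pitch) Rx(roll)).
In Python, from plant import telemetry, snapshot, calibration, workorder gives the robot as it stands. The module is installed in compiled form; this text tells all that it offers.
- The arm moves only by the tool step_arm, never from a script. Its argument "plan" is text: rows parted by semicolons, each of 7 numbers parted by spaces: the finger opening in cm, from 0 to 8.76, then the shift along the tool's x, y, z in cm, then the turn, a rotation vector about the tool's x, y, z in degrees. A call has 1 to 12 rows; each row shifts and turns the commanded pose from where the row before left it, along the tool's axes as they then stand; what a row does not reach is not made up. A row lasts 1/12 s, in which the tool goes at most 41.7 mm and 7.16 degrees, less where a joint would pass 70% of its speed; a pose out of reach is approached as far as the arm can. A call with a gripper value outside its range is refused whole. The fingers move at their own pace and stop on an object; the grip force is fixed at half the most. Time passes only in rows, so rows that do not move let the fingers close. It gives the time, the measured TCP pose, the force and the opening at its end, in the units of the state.
- telemetry.get_obs(): the state, without advancing time (a new reading comes with each control period).
- snapshot(name): name is "scene" or "top"; returns the picture (400x640x3 uint8, blue, green, red); there is no depth.
- calibration(name): a dict with "K" (3x3 intrinsics, pixels), "camera_from_world" (4x4, takes a point from world to camera coordinates). Camera axes: x right, y up, looking along -z (the intrinsics and any distortion apply to the point x, -y, -z); pixel columns grow to the right and rows downward; lengths in m; the calibration is good to about 2 mm. A picture is of the moment at which its call begins. calibration takes no time and is no camera call.
- workorder.close_job(): hands the job in, once; it reports no verdict.
The state is a dict: "clock": time; "joint_pos": joint angles; "qvel": joint speeds; "tau": joint torques, N m; "tool_pos": TCP position; "orientation": TCP orientation; "force": force on the tool from outside, world axes, zero at the start; "moment": the same for the moment, N m; "opening": finger opening in m.
Only numpy, scipy, OpenCV 4.12 (cv2) and the standard library are available. Lean on these libraries where they do the work, as an engineer would, in place of code of your own. Each camera call takes 0.05 s, during which the arm holds its last target.

## Working session

There is one attempt and no reset: what is moved stays moved. The work goes in short steps, Python scripts to look and compute and a tool call to move; the robot and the scene stay as the last step left them, time stands still between calls to the robot, and variables do not carry over. Pictures are saved under pics/ and viewed, and the job is handed in when it is done.

Besides the shell and the picture viewer there is one more tool, called after "Request:" by a JSON object that holds its "fn" and its "kwargs", one argument or row to a line. step_arm: Moves the arm, as the interface text tells. Its arguments: {"type":"object","properties":{"plan":{"type":"string"}},"required":["plan"]}

```bash
mkdir -p pics; ls
python3 - <<'E'
from plant import telemetry, snapshot, calibration, workorder
import cv2
for n in("scene","top"):
    im=snapshot(n); cv2.imwrite(f"pics/{n}0.png",im)
    c=calibration(n); print(n,c)
print(telemetry.get_obs())
E
```

```text
pics
scene {'K': array([[431.25109081,   0.        , 322.05081366],
       [  0.        , 431.25109081, 197.63170571],
       [  0.        ,   0.        ,   1.        ]]), 'camera_from_world': array([[-0.56003533, -0.82810488, -0.02455048,  0.37987404],
       [ 0.38139357, -0.28401112,  0.87970258, -0.38508096],
       [-0.73545861,  0.48330113,  0.47489014, -1.01060006],
       [ 0.        ,  0.        ,  0.        ,  1.        ]])}
top {'K': array([[420.50712337,   0.        , 327.02764999],
       [  0.        , 420.50712337, 199.15339103],
       [  0.        ,   0.        ,   1.        ]]), 'camera_from_world': array([[ 0.01772801, -0.99981323,  0.00769509,  0.01824882],
       [ 0.98476233,  0.01879177,  0.1728873 , -0.59415387],
       [-0.17299961,  0.00451289,  0.98491155, -1.21894216],
       [ 0.        ,  0.        ,  0.        ,  1.        ]])}
{'clock': 0.1, 'joint_pos': array([-4.65751255e+01,  2.05876805e+01,  6.39960799e-01, -1.75634913e-02,
       -7.01355929e+01, -1.65062894e+01]), 'qvel': array([ 0.0123685 , -0.05094425,  0.11130715,  0.04680753, -0.04113994,
       -0.02151049]), 'tau': array([-1.57910941e-03, -5.84163451e+01,  2.93751562e+01,  7.01555997e+00,
        1.01693204e-02, -5.47569960e-05]), 'tool_pos': array([ 0.30536618, -0.60149766,  0.2257201 ]), 'orientation': array([ 1.79915429e+02, -7.84167500e-03, -1.53087389e+02]), 'force': array([-0.91847882,  0.41937763,  0.29184354]), 'moment': array([0.02392742, 0.0166987 , 0.01917815]), 'opening': 0.08780925037100733}
```

View pics/scene0.png

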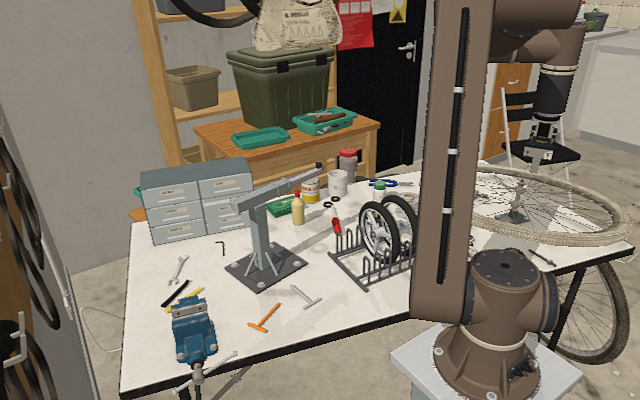

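View pics/top0.png

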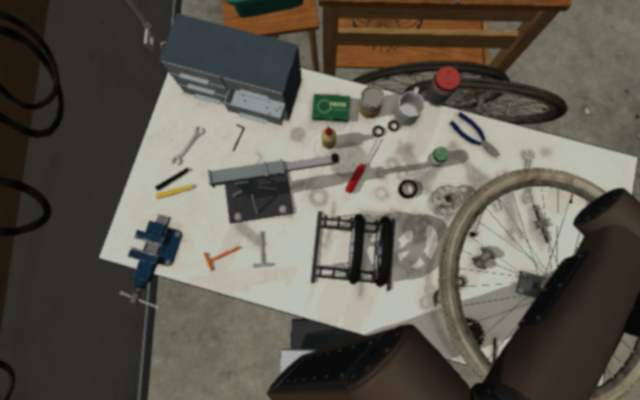

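Grey pin is near (263,250) in the top view, orange decoy near (220,257); two wheels in the stand at top columns ~355 and ~385; hanger is around (215–335,160–215).

```bash
cat > h.py <<'E'
import numpy as np, cv2
from plant import telemetry, snapshot, calibration
def proj(n,P):
    c=calibration(n);P=np.atleast_2d(np.array(P,float));T=c["camera_from_world"]
    q=P@T[:3,:3].T+T[:3,3]; q=q*[1,-1,-1]; u=q@c["K"].T; return u[:,:2]/u[:,2:]
def unp(n,uv,z):
    c=calibration(n);T=c["camera_from_world"];R=T[:3,:3];C=-R.T@T[:3,3]
    uv=np.atleast_2d(np.array(uv,float)); d=np.c_[uv,np.ones(len(uv))]@np.linalg.inv(c["K"]).T
    d=(d*[1,-1,-1])@R; s=(z-C[2])/d[:,2]; return C+d*s[:,None]
def crop(im,x0,y0,x1,y1,k,name):
    cv2.imwrite("pics/"+name,cv2.resize(im[y0:y1,x0:x1],None,fx=k,fy=k,interpolation=cv2.INTER_CUBIC))
def obs():
    o=telemetry.get_obs(); print({k:np.round(o[k],4) for k in("clock","tool_pos","orientation","joint_pos","force","opening")}); return o
E
python3 - <<'E'
import cv2
from h import *
t=cv2.imread("pics/top0.png");s=cv2.imread("pics/scene0.png")
crop(t,195,135,355,235,5,"t0a.png")
crop(t,240,195,400,295,5,"t0b.png")
crop(s,215,150,335,290,4,"s0a.png")
crop(s,310,170,450,295,5,"s0b.png")
print(unp("top",[[263,234],[264,264]],.0045))
E
```

```text
[[0.48903515 0.22464741 0.0045    ]
 [0.39759972 0.217572   0.0045    ]]
```

View pics/t0a.png

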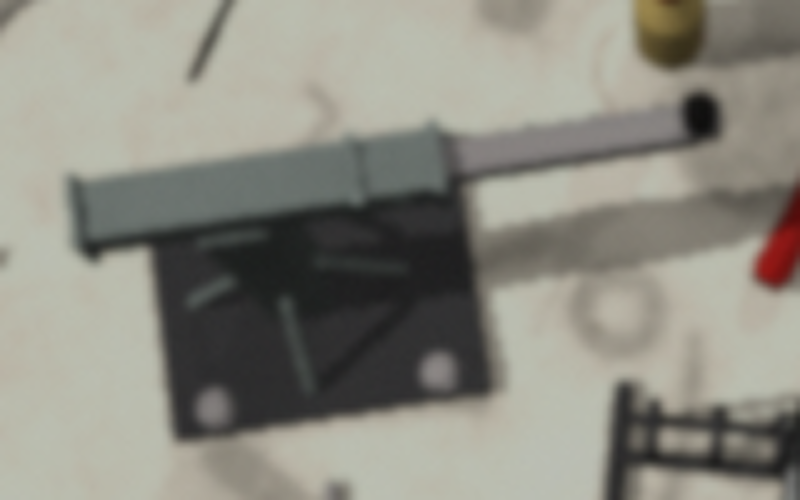

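View pics/t0b.png

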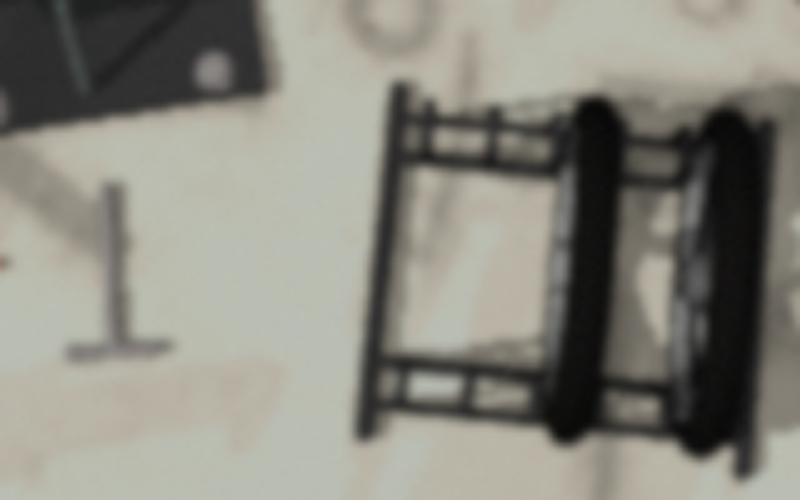

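View pics/s0a.png

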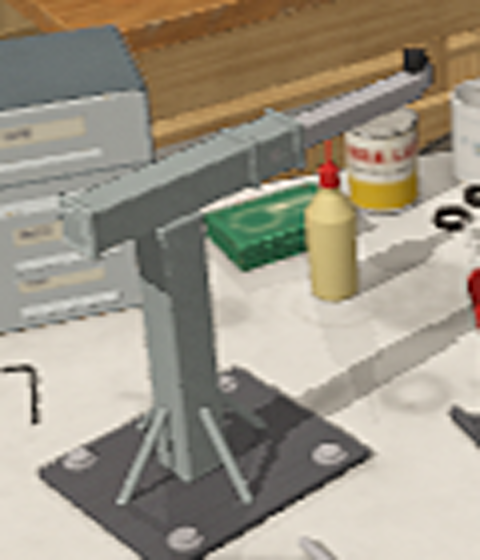

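View pics/s0b.png

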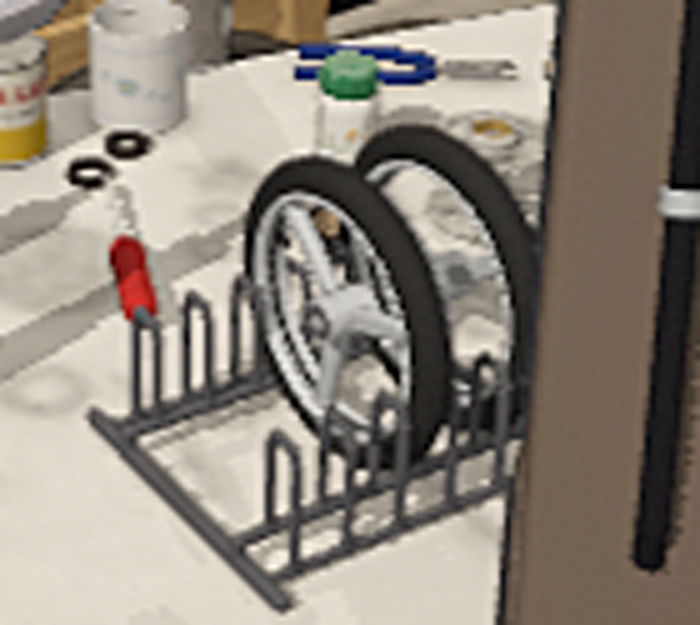

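Run:
```python
import cv2
from h import *
s=cv2.imread("pics/scene0.png")
crop(s,225,155,325,220,8,"s0c.png")
crop(s,240,270,340,330,8,"s0d.png")
for n in("scene","top"):
    T=calibration(n)["camera_from_world"];print(n,-T[:3,:3].T@T[:3,3])
```

```text
scene [-0.38364423  0.69363242  0.82800681]
top [0.37390031 0.03491156 1.30313145]
```

View pics/s0c.png

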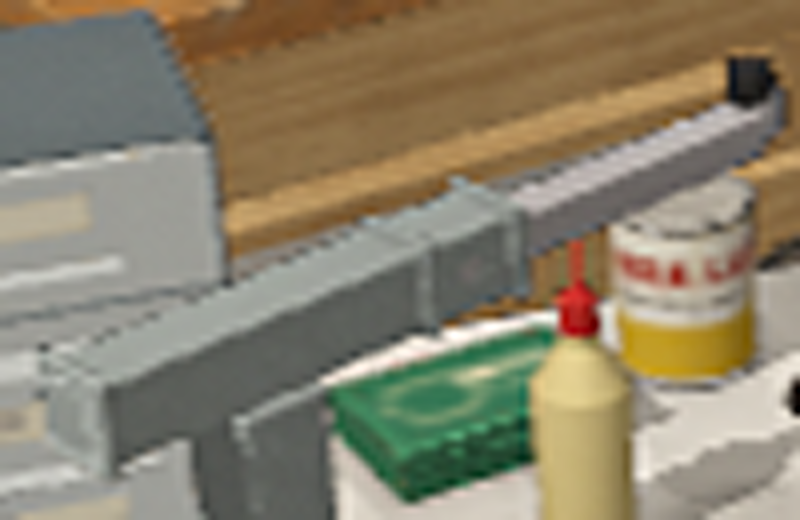

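View pics/s0d.png

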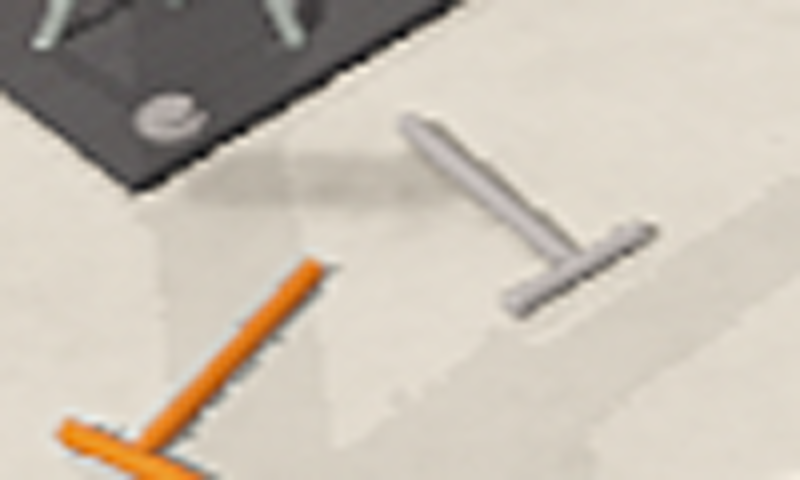

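```bash
cat > fit.py <<'E'
from h import *
from scipy.optimize import least_squares
def c2p(p,x0,y0,k): p=np.array(p,float); return (p+.5)/k-.5+[x0,y0]
T=[((82,180),(16,190,266)),((437,126),(16,0,266)),((447,188),(-16,0,266)),((93,240),(-16,190,266))]
S=[((522,216),(-16,0,266)),((520,290),(-16,0,234)),((108,385),(-16,190,266)),((110,470),(-16,190,234)),((465,184),(16,0,266)),((50,350),(16,190,266))]
tp=c2p([a for a,b in T],195,135,5); sp=c2p([a for a,b in S],225,155,8)
tipT=c2p([(700,113)],195,135,5); tipS=c2p([(752,62)],225,155,8)
def W(p,L):
    L=np.array(L,float)/1000; c,s=np.cos(p[2]),np.sin(p[2])
    return np.c_[p[0]+c*L[:,0]-s*L[:,1],p[1]+s*L[:,0]+c*L[:,1],L[:,2]]
def res(p):
    tip=[(0,-p[3]*1000,280)]
    return np.r_[(proj("top",W(p,[b for a,b in T]))-tp).ravel(),(proj("scene",W(p,[b for a,b in S]))-sp).ravel(),(proj("top",W(p,tip))-tipT).ravel(),(proj("scene",W(p,tip))-tipS).ravel()]
r=least_squares(res,[.6,.2,.15,.12],loss="soft_l1")
if __name__=="__main__":
    print(r.x,np.degrees(r.x[2])); print(res(r.x).reshape(-1,2).round(1))
    t=cv2.imread("pics/top0.png");s=cv2.imread("pics/scene0.png")
    # stand estimates
    print("pin", unp("top",c2p([(113,185),(120,347),(68,353),(172,345)],240,195,5),.0045), unp("scene",c2p([(405,118),(578,265),(512,305),(650,230)],240,270,8),.0045))
    print("wheels top", unp("top",c2p([(597,100),(567,438),(725,112),(700,448)],240,195,5),.105))
    print("bottle", unp("scene",[(298,222)],0))
    print("rack ends",unp("top",c2p([(400,85),(366,437),(767,125),(745,475)],240,195,5),.005))
E
python3 fit.py
```

```text
[0.64119642 0.14125169 0.17024341 0.12940292] 9.754229086466736
[[-2.5 -0.4]
 [ 1.  -0.5]
 [ 0.7 -0.8]
 [-3.4 -0.2]
 [ 1.3 -0.2]
 [ 2.2  0.2]
 [-0.8  1.4]
 [ 0.3  1. ]
 [ 1.6  0.6]
 [-0.1  1.8]
 [-0.2 -0.8]
 [ 0.4  0.3]]
pin [[0.49640628 0.22744285 0.0045    ]
 [0.39757793 0.21879022 0.0045    ]
 [0.39339899 0.25028413 0.0045    ]
 [0.39935025 0.18715842 0.0045    ]] [[0.50357769 0.23108875 0.0045    ]
 [0.40067922 0.22190526 0.0045    ]
 [0.39717092 0.25104221 0.0045    ]
 [0.40091339 0.19165969 0.0045    ]]
wheels top [[ 0.54100881 -0.06331862  0.105     ]
 [ 0.34991877 -0.04740062  0.105     ]
 [ 0.53543219 -0.13697197  0.105     ]
 [ 0.34573783 -0.12184787  0.105     ]]
bottle [[0.79553541 0.02729304 0.        ]]
rack ends [[ 0.5620829   0.05141888  0.005     ]
 [ 0.34637185  0.0675332   0.005     ]
 [ 0.54124917 -0.1774308   0.005     ]
 [ 0.32785223 -0.16210421  0.005     ]]
```

Request:
{"fn": "step_arm", "kwargs": {
  "plan": "8.7 0 0 -3.2 0 0 4.3; 8.7 0 0 -3.2 0 0 4.3; 8.7 0 0 -3.2 0 0 4.3; 8.7 0 0 -3.2 0 0 4.3; 8.7 0 0 0 0 0 0; 8.7 0 0 0 0 0 0"
}}

```text
clock: 0.6
tool_pos: [0.306, -0.6024, 0.3567]
orientation: [-179.8, 0.1, -170.3]
force: [0.2, -0.1, -0.9]
opening: 0.0867
```

```bash
cat >> h.py <<'E'
from scipy.spatial.transform import Rotation as Ro
def rel(target,yaw=None):
    """shift in tool axes (cm) from measured pose to target, and turn about tool z (deg)"""
    o=obs(); R=Ro.from_euler("xyz",o["orientation"],degrees=True).as_matrix()
    print("shift cm",np.round(R.T@(np.array(target)-o["tool_pos"])*100,2))
    if yaw is not None:
        Rt=Ro.from_euler("xyz",[180,0,yaw],degrees=True).as_matrix()
        print("rotvec",np.round(Ro.from_matrix(R.T@Rt).as_rotvec(degrees=True),2))
E
python3 - <<'E'
from h import *
from fit import *
tip=W(r.x,[(0,-r.x[3]*1000,280)])[0]; print(tip, unp("top",tipT,.28),unp("scene",tipS,.28))
rel([tip[0],tip[1],.35],-170.25)
print("bottle top",unp("scene",[(299,195)],.165),unp("top",[(330,136)],.13))
E
```

```text
[0.66312015 0.01371947 0.28      ] [[0.66107545 0.01308281 0.28      ]] [[0.66600717 0.01330918 0.28      ]]
{'clock': np.float64(0.6), 'tool_pos': array([ 0.306 , -0.6024,  0.3567]), 'orientation': array([-1.798143e+02,  1.165000e-01, -1.702780e+02]), 'joint_pos': array([-4.65774e+01,  1.78325e+01,  1.32782e+01,  6.20000e-03,
       -8.52265e+01, -3.37013e+01]), 'force': array([ 0.1837, -0.0562, -0.8923]), 'opening': np.float64(0.0867)}
shift cm [-45.61  54.7    0.58]
rotvec [-0.19  0.12 -0.03]
bottle top [[0.70348434 0.06947949 0.165     ]] [[0.76664419 0.02419702 0.13      ]]
```

Request:
{"fn": "step_arm", "kwargs": {
  "plan": "8.7 -1.9 2.28 0 0 0 0; 8.7 -1.9 2.28 0 0 0 0; 8.7 -1.9 2.28 0 0 0 0; 8.7 -1.9 2.28 0 0 0 0; 8.7 -1.9 2.28 0 0 0 0; 8.7 -1.9 2.28 0 0 0 0; 8.7 -1.9 2.28 0 0 0 0; 8.7 -1.9 2.28 0 0 0 0; 8.7 -1.9 2.28 0 0 0 0; 8.7 -1.9 2.28 0 0 0 0; 8.7 -1.9 2.28 0 0 0 0; 8.7 -1.9 2.28 0 0 0 0"
}}

```text
clock: 1.6
tool_pos: [0.4841, -0.292, 0.3531]
orientation: [179.9, -0.1, -170.2]
force: [1.1, -1.2, 0.4]
opening: 0.0871
```

Request:
{"fn": "step_arm", "kwargs": {
  "plan": "8.7 -1.9 2.28 0 0 0 0; 8.7 -1.9 2.28 0 0 0 0; 8.7 -1.9 2.28 0 0 0 0; 8.7 -1.9 2.28 0 0 0 0; 8.7 -1.9 2.28 0 0 0 0; 8.7 -1.9 2.28 0 0 0 0; 8.7 -1.9 2.28 0 0 0 0; 8.7 -1.9 2.28 0 0 0 0; 8.7 -1.9 2.28 0 0 0 0; 8.7 -1.9 2.28 0 0 0 0; 8.7 0 0 0 0 0 0; 8.7 0 0 0 0 0 0"
}}

```text
clock: 2.6
tool_pos: [0.6329, -0.0354, 0.3521]
orientation: [180.0, -0.2, -170.1]
force: [-0.4, 0.1, 0.4]
opening: 0.0873
```

Run:
```python
from h import *
rel([.6625,.0135,.35],-170.25)
s=snapshot("scene");t=snapshot("top")
cv2.imwrite("pics/s1.png",s);cv2.imwrite("pics/t1.png",t)
```

```text
{'clock': np.float64(2.6), 'tool_pos': array([ 0.6329, -0.0354,  0.3521]), 'orientation': array([ 179.9854,   -0.2149, -170.1304]), 'joint_pos': array([ 1.43908e+01,  1.39462e+01,  7.45600e+00, -3.17000e-02,
       -8.37229e+01, -9.45177e+01]), 'force': array([-0.4068,  0.0703,  0.3607]), 'opening': np.float64(0.0873)}
shift cm [-3.76  4.31  0.2 ]
rotvec [ 0.01 -0.21  0.12]
```

View pics/s1.png

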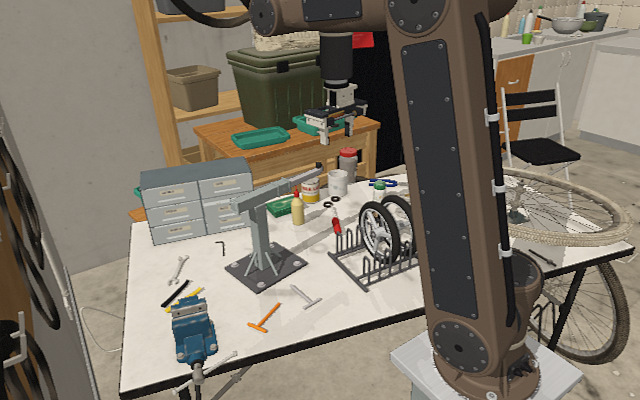

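View pics/t1.png

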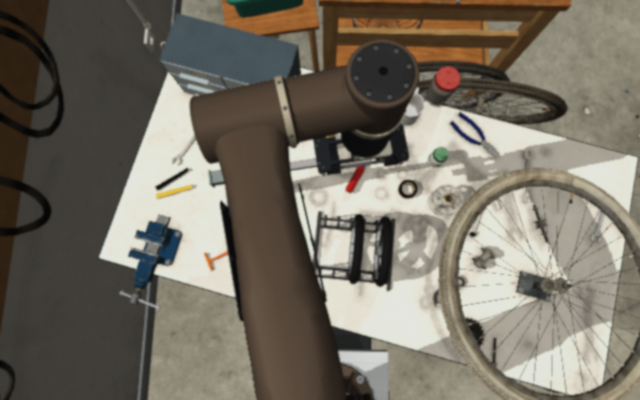

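Request:
{"fn": "step_arm", "kwargs": {
  "plan": "8.7 -1.9 2.2 0 0 0 0; 8.7 -1.9 2.1 0 0 0 0; 8.7 0 0 0 0 0 0; 8.7 0 0 2 0 0 0; 8.7 0 0 2 0 0 0; 8.7 0 0 1.5 0 0 0; 8.7 0 0 1 0 0 0; 8.7 0 0 0 0 0 0; 8.7 0 0 0 0 0 0"
}}

```text
clock: 3.45
tool_pos: [0.6629, 0.0111, 0.2898]
orientation: [-180.0, -0.0, -170.3]
force: [-0.0, 0.3, 0.8]
opening: 0.0866
```

Run:
```python
from h import *
rel([.6625,.0135,.264],-170.25)
s=snapshot("scene")
crop(s,225,80,385,200,5,"s2.png")
```

```text
{'clock': np.float64(3.45), 'tool_pos': array([0.6629, 0.0111, 0.2898]), 'orientation': array([-1.799756e+02, -2.260000e-02, -1.703202e+02]), 'joint_pos': array([ 1.77831e+01,  1.77109e+01,  4.72820e+00,  2.16000e-02,
       -7.70431e+01, -9.81082e+01]), 'force': array([-0.0276,  0.2805,  0.7705]), 'opening': np.float64(0.0866)}
shift cm [-0.    0.25  2.58]
rotvec [-0.02 -0.02 -0.07]
```

View pics/s2.png

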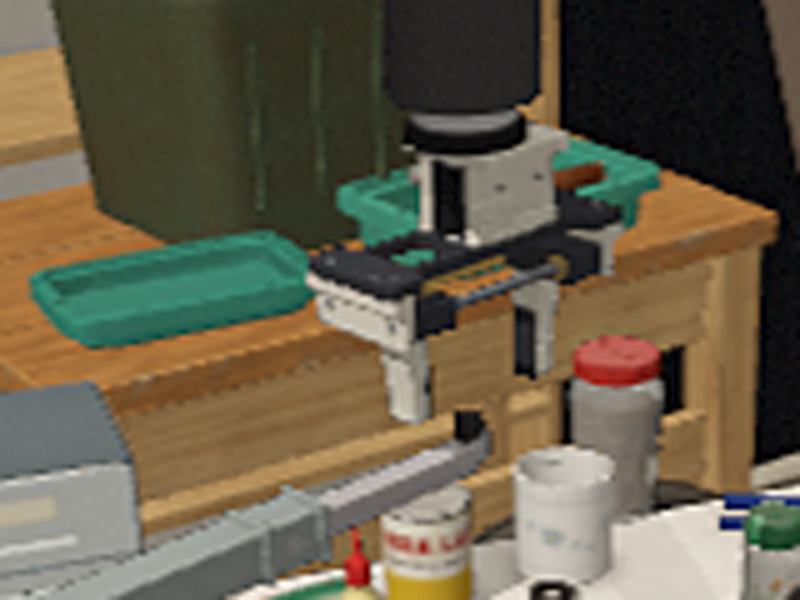

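Request:
{"fn": "step_arm", "kwargs": {
  "plan": "8.7 0 0.2 0.9 0 0 0; 8.7 0 0 0.9 0 0 0; 8.7 0 0 0.7 0 0 0; 8.7 0 0 0 0 0 0; 4 0 0 0 0 0 0; 1.6 0 0 0 0 0 0; 1.6 0 0 0 0 0 0; 1.6 0 0 0 0 0 0; 1.6 0 0 0 0 0 0; 1.6 0 0 0 0 0 0; 1.6 0 0 0 0 0 0; 1.6 0 0 0 0 0 0"
}}

```text
clock: 4.5
tool_pos: [0.6628, 0.0139, 0.2646]
orientation: [-180.0, 0.0, -170.3]
force: [0.3, 0.4, -0.4]
opening: 0.0392
```

Run:
```python
from h import *
obs()
s=snapshot("scene")
crop(s,225,80,385,200,5,"s3.png")
```

```text
{'clock': np.float64(4.5), 'tool_pos': array([0.6628, 0.0139, 0.2646]), 'orientation': array([-1.799995e+02,  3.700000e-03, -1.702809e+02]), 'joint_pos': array([ 1.80170e+01,  1.82862e+01,  2.34230e+00,  1.10000e-03,
       -7.40525e+01, -9.82982e+01]), 'force': array([ 0.2794,  0.4261, -0.4026]), 'opening': np.float64(0.0392)}
```

View pics/s3.png

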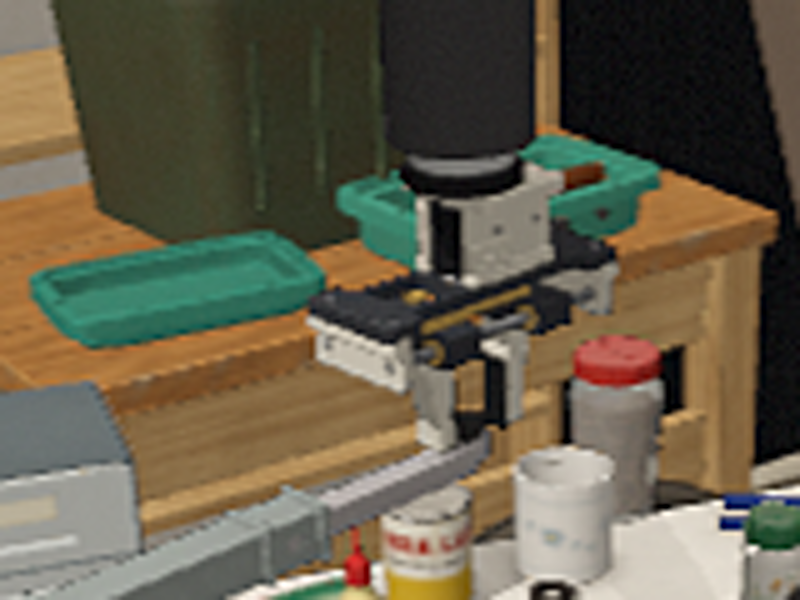

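Request:
{"fn": "step_arm", "kwargs": {
  "plan": "1 0 0 0 0 0 0; 1 0 0 0 0 0 0; 1 0 0 0 0 0 0; 1 0 0 0 0 0 0; 1 0 0 0 0 0 0; 1 0 0 0 0 0 0"
}}

```text
clock: 5.05
tool_pos: [0.6628, 0.0136, 0.2646]
orientation: [-180.0, -0.0, -170.3]
force: [0.6, -2.6, 0.1]
opening: 0.0207
```

Request:
{"fn": "step_arm", "kwargs": {
  "plan": "1 0 0 0 0 0 0; 1 0 -0.8 0 0 0 0; 1 0 -1 0 0 0 0; 1 0 -1 0 0 0 0; 1 0 -1 0 0 0 0; 1 0 -1 0 0 0 0; 1 0 -1 0 0 0 0; 1 0 -1 0 0 0 0; 1 0 -0.5 0 0 0 0; 1 0 0 0 0 0 0"
}}

```text
clock: 5.88
tool_pos: [0.6758, -0.059, 0.2646]
orientation: [-180.0, 0.1, -170.3]
force: [3.5, -1.5, -1.6]
opening: 0.0201
```

Run:
```python
from h import *
obs()
s=snapshot("scene")
crop(s,225,80,385,200,5,"s4.png")
```

```text
{'clock': np.float64(5.8833), 'tool_pos': array([ 0.6758, -0.059 ,  0.2646]), 'orientation': array([-1.799809e+02,  6.100000e-02, -1.703274e+02]), 'joint_pos': array([ 1.14474e+01,  1.97292e+01,  4.40490e+00,  2.17000e-02,
       -7.46153e+01, -9.17806e+01]), 'force': array([ 3.5482, -1.4656, -1.6069]), 'opening': np.float64(0.0201)}
```

View pics/s4.png

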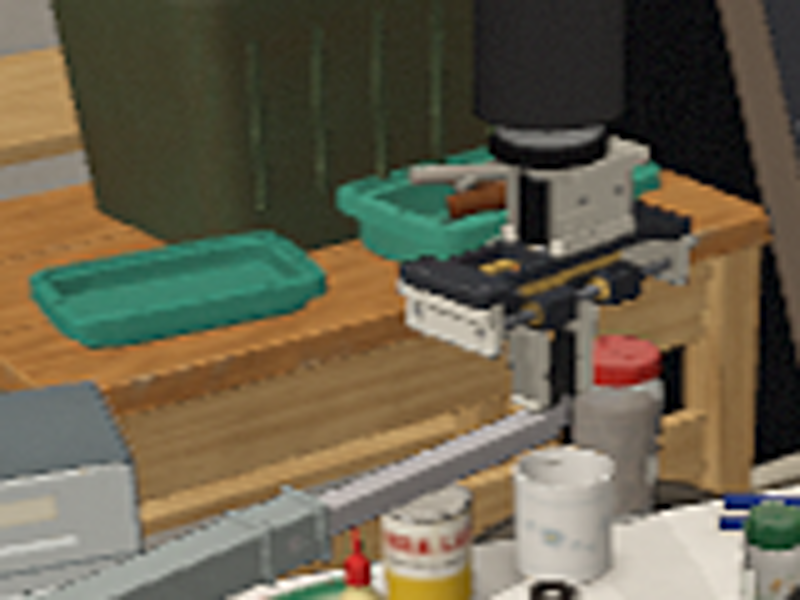

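Request:
{"fn": "step_arm", "kwargs": {
  "plan": "1 0 -0.5 0 0 0 0; 1 0 -0.5 0 0 0 0; 1 0 -0.4 0 0 0 0; 1 0 -0.2 0 0 0 0; 1 0 0 0 0 0 0"
}}

```text
clock: 6.35
tool_pos: [0.6783, -0.0734, 0.2646]
orientation: [180.0, 0.1, -170.3]
force: [3.9, 3.0, -0.9]
opening: 0.0205
```

Request:
{"fn": "step_arm", "kwargs": {
  "plan": "1 0 -0.2 0 0 0 0; 1 0 -0.2 0 0 0 0; 1 0 -0.2 0 0 0 0; 1 0 0 0 0 0 0"
}}

```text
clock: 6.68
tool_pos: [0.6793, -0.0787, 0.2646]
orientation: [179.9, 0.1, -170.3]
force: [3.6, 6.0, -0.2]
opening: 0.0207
```

Request:
{"fn": "step_arm", "kwargs": {
  "plan": "1 0 -0.2 0 0 0 0; 1 0 -0.2 0 0 0 0; 1 0 0 0 0 0 0; 1 0 0 0 0 0 0"
}}

```text
clock: 7.02
tool_pos: [0.6793, -0.0788, 0.2645]
orientation: [179.7, 0.1, -170.1]
force: [-1.9, 20.2, 3.7]
opening: 0.0204
```

Request:
{"fn": "step_arm", "kwargs": {
  "plan": "1 0 -0.2 0 0 0 0; 1 0 -0.2 0 0 0 0; 1 0 0 0 0 0 0; 1 0 0 0 0 0 0"
}}

```text
clock: 7.35
tool_pos: [0.6794, -0.0789, 0.2644]
orientation: [179.4, 0.1, -170.0]
force: [-6.2, 34.6, 8.0]
opening: 0.0206
```

Request:
{"fn": "step_arm", "kwargs": {
  "plan": "1 0 0.4 0 0 0 0; 1 0 0.35 0 0 0 0; 1 0 0 0 0 0 0; 1 0 0 0 0 0 0"
}}

```text
clock: 7.68
tool_pos: [0.6793, -0.0787, 0.2645]
orientation: [179.9, 0.1, -170.2]
force: [4.1, 6.9, -0.2]
opening: 0.0204
```

Request:
{"fn": "step_arm", "kwargs": {
  "plan": "4 0 0 0 0 0 0; 4 0 0 0 0 0 0; 4 0 0 0 0 0 0; 4 0 0 0 0 0 0; 4 0 0 0 0 0 0; 4 0 0 -1 0 0 0; 4 0 0 -2 0 0 0; 4 0 0 -3 0 0 0; 4 0 0 -3 0 0 0; 4 0 0 0 0 0 0"
}}

```text
clock: 8.52
tool_pos: [0.6807, -0.0813, 0.3627]
orientation: [-179.8, 0.6, -170.3]
force: [0.4, -0.8, 1.0]
opening: 0.0399
```

Run:
```python
from h import *
obs()
s=snapshot("scene");cv2.imwrite("pics/s5.png",s);cv2.imwrite("pics/t5.png",snapshot("top"))
crop(s,225,140,385,260,5,"s5a.png")
crop(s,240,260,340,335,8,"s5b.png")
```

```text
{'clock': np.float64(8.5167), 'tool_pos': array([ 0.6807, -0.0813,  0.3627]), 'orientation': array([-179.8237,    0.5522, -170.2834]), 'joint_pos': array([  9.5372,  18.5543,  14.9734,   0.175 , -85.8665, -89.8332]), 'force': array([ 0.3873, -0.7517,  0.9852]), 'opening': np.float64(0.0399)}
```

View pics/s5a.png

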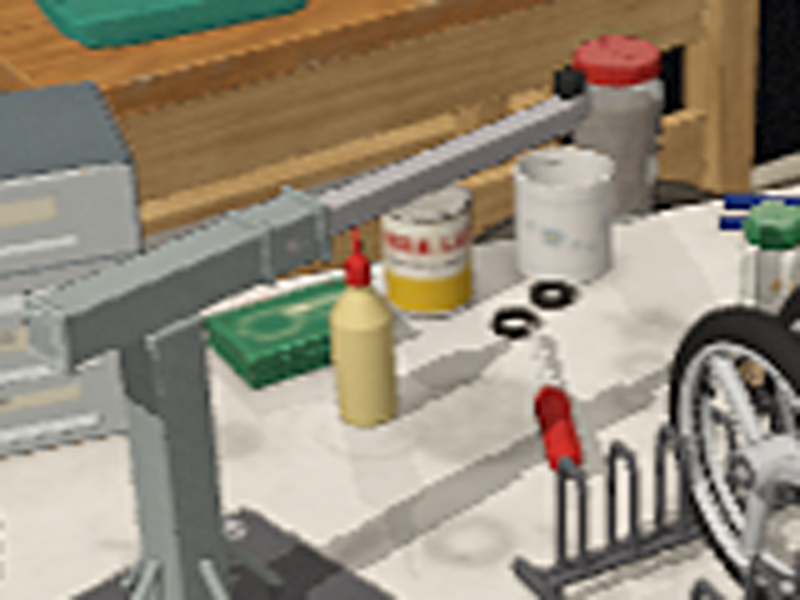

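View pics/s5b.png

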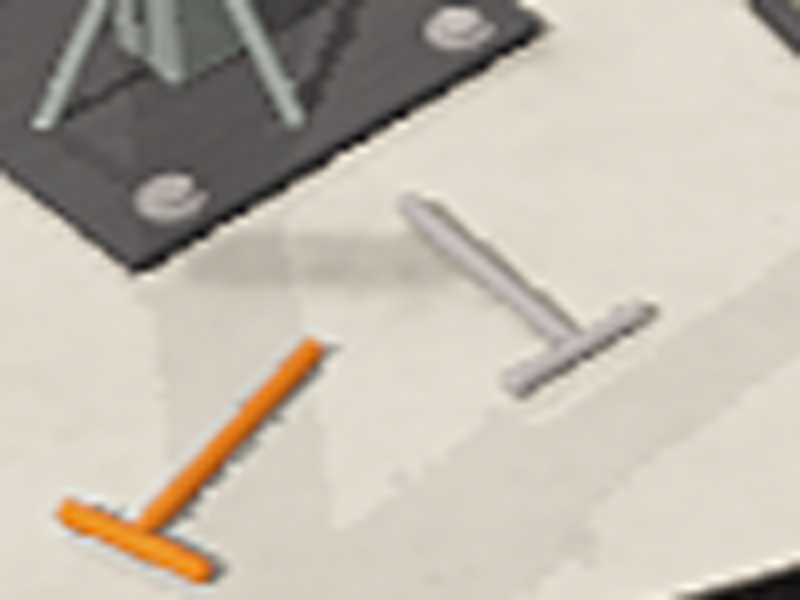

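View pics/t5.png

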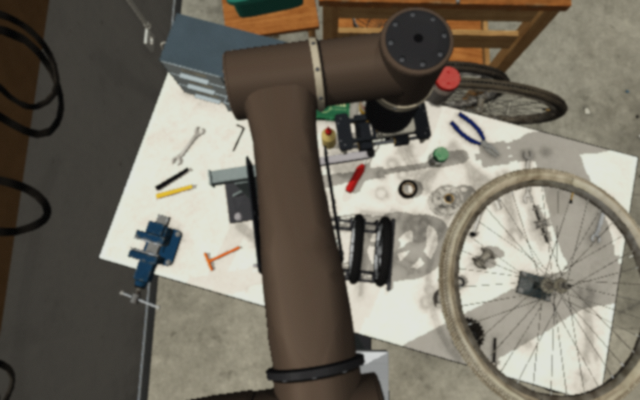

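Run:
```python
from h import *
rel([.4165,.2218,.36],-174.9)
```

```text
{'clock': np.float64(8.6167), 'tool_pos': array([ 0.6794, -0.0805,  0.3571]), 'orientation': array([-179.9805,    0.2112, -170.2964]), 'joint_pos': array([ 9.53880e+00,  1.86968e+01,  1.45418e+01,  1.90000e-02,
       -8.56338e+01, -8.98367e+01]), 'force': array([ 0.4183,  0.9283, -0.9424]), 'opening': np.float64(0.0401)}
shift cm [20.81 34.22 -0.38]
rotvec [-0.01  0.21  4.6 ]
```

Request:
{"fn": "step_arm", "kwargs": {
  "plan": "5 1.49 2.45 0 0 0 0; 5 1.49 2.45 0 0 0 0; 5 1.49 2.45 0 0 0 0; 5 1.49 2.45 0 0 0 0; 5 1.49 2.45 0 0 0 0; 5 1.49 2.45 0 0 0 0; 5 1.49 2.45 0 0 0 0; 5 1.49 2.45 0 0 0 0; 5 1.49 2.45 0 0 0 0; 5 1.49 2.45 0 0 0 0; 5 1.49 2.45 0 0 0 0; 5 1.49 2.45 0 0 0 0"
}}

```text
clock: 9.62
tool_pos: [0.4516, 0.1798, 0.3541]
orientation: [-180.0, -0.1, -170.3]
force: [-0.2, 0.0, -0.2]
opening: 0.0502
```

Request:
{"fn": "step_arm", "kwargs": {
  "plan": "5 1.49 2.45 0 0 0 0; 5 1.49 2.45 0 0 0 4.6; 5 0 0 3 0 0 0; 5 0 0 3 0 0 0; 5 0 0 3 0 0 0; 5 0 0 3 0 0 0; 5 0 0 3 0 0 0; 5 0 0 3 0 0 0; 5 0 0 3 0 0 0; 5 0 0 2 0 0 0; 5 0 0 0 0 0 0; 5 0 0 0 0 0 0"
}}

```text
clock: 10.62
tool_pos: [0.4149, 0.2218, 0.124]
orientation: [-179.9, -0.1, -174.9]
force: [0.4, 0.7, 0.5]
opening: 0.0503
```

Run:
```python
from h import *
rel([.4165,.2218,.01],-174.9)
s=snapshot("scene")
crop(s,220,210,380,330,5,"s6.png")
```

```text
{'clock': np.float64(10.6167), 'tool_pos': array([0.4149, 0.2218, 0.124 ]), 'orientation': array([-1.798573e+02, -1.173000e-01, -1.748795e+02]), 'joint_pos': array([ 5.21994e+01,  6.90310e+00, -3.24660e+01,  1.46000e-02,
       -5.08152e+01, -1.37088e+02]), 'force': array([0.4217, 0.7021, 0.4748]), 'opening': np.float64(0.0503)}
shift cm [-0.19  0.02 11.4 ]
rotvec [-0.14 -0.12  0.02]
```

View pics/s6.png

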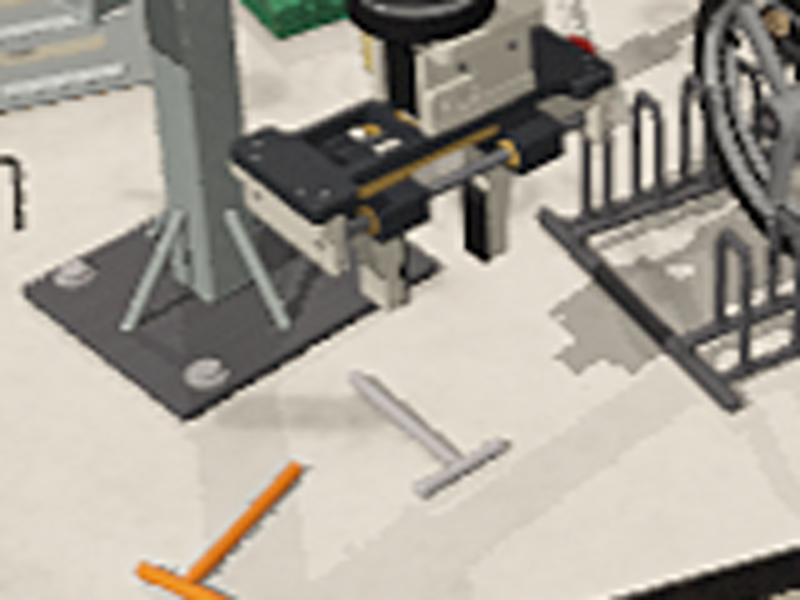

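Request:
{"fn": "step_arm", "kwargs": {
  "plan": "5 -0.1 0 2.5 0 0 0; 5 0 0 2.5 0 0 0; 5 0 0 2.5 0 0 0; 5 0 0 1.5 0 0 0; 5 0 0 0 0 0 0; 5 0 0 0 0 0 0"
}}

```text
clock: 11.17
tool_pos: [0.417, 0.2233, 0.0356]
orientation: [180.0, 0.0, -174.9]
force: [-0.2, 0.3, 0.5]
opening: 0.0497
```

Run:
```python
from h import *
rel([.4165,.2218,.0015],-174.9)
s=snapshot("scene")
crop(s,220,210,380,330,5,"s7.png")
t=snapshot("top")
crop(t,220,190,320,280,7,"t7.png")
```

```text
{'clock': np.float64(11.1667), 'tool_pos': array([0.417 , 0.2233, 0.0356]), 'orientation': array([ 1.799870e+02,  3.850000e-02, -1.748585e+02]), 'joint_pos': array([ 5.210560e+01,  1.442040e+01, -3.808930e+01,  3.170000e-02,
       -3.745460e+01, -1.369893e+02]), 'force': array([-0.1817,  0.3105,  0.5333]), 'opening': np.float64(0.0497)}
shift cm [ 0.06 -0.14  3.41]
rotvec [0.01 0.04 0.04]
```

View pics/s7.png

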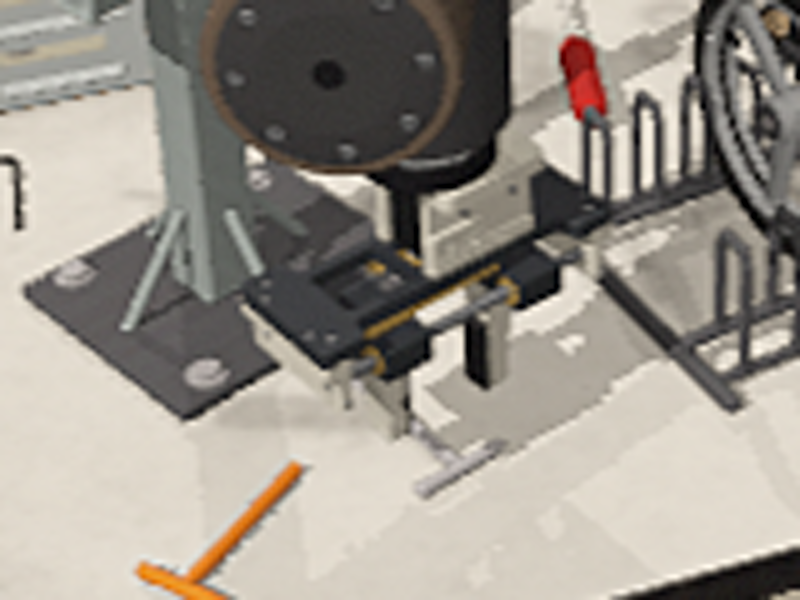

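Request:
{"fn": "step_arm", "kwargs": {
  "plan": "5 0 -0.1 1.2 0 0 0; 5 0 0 1.2 0 0 0; 5 0 0 0.9 0 0 0; 5 0 0 0 0 0 0; 5 0 0 0 0 0 0"
}}

```text
clock: 11.68
tool_pos: [0.4167, 0.2219, 0.0021]
orientation: [180.0, 0.0, -174.9]
force: [-0.4, 0.0, 0.4]
opening: 0.0501
```

Run:
```python
from h import *
rel([.4165,.2218,.0015],-174.9)
s=snapshot("scene")
crop(s,260,260,340,320,9,"s8.png")
```

```text
{'clock': np.float64(11.6833), 'tool_pos': array([0.4167, 0.2219, 0.0021]), 'orientation': array([ 1.799950e+02,  1.520000e-02, -1.748714e+02]), 'joint_pos': array([ 5.20155e+01,  1.77329e+01, -3.99284e+01,  1.44000e-02,
       -3.23247e+01, -1.36899e+02]), 'force': array([-0.4031,  0.0159,  0.4011]), 'opening': np.float64(0.0501)}
shift cm [ 0.02 -0.01  0.06]
rotvec [0.   0.02 0.03]
```

View pics/s8.png

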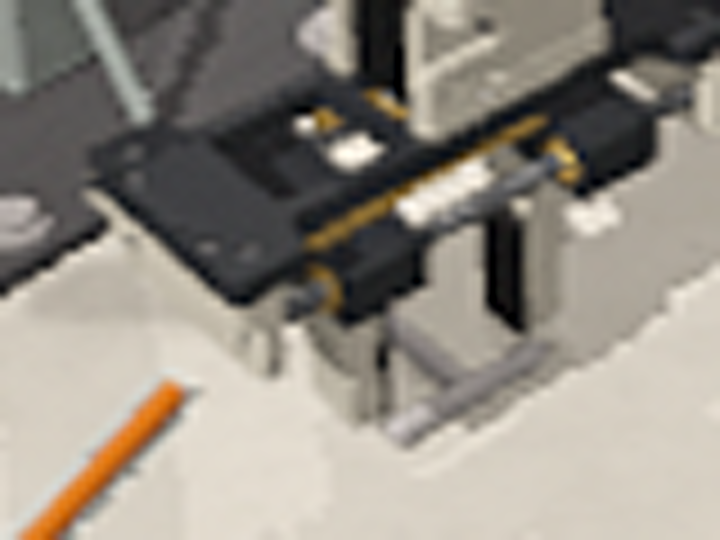

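Request:
{"fn": "step_arm", "kwargs": {
  "plan": "0.5 0 0 0.05 0 0 0; 0.5 0 0 0 0 0 0; 0.5 0 0 0 0 0 0; 0.5 0 0 0 0 0 0; 0.5 0 0 0 0 0 0; 0.5 0 0 0 0 0 0; 0.5 0 0 0 0 0 0; 0.5 0 0 0 0 0 0; 0.5 0 0 0 0 0 0; 0.5 0 0 0 0 0 0; 0.5 0 0 0 0 0 0"
}}

```text
clock: 12.65
tool_pos: [0.4166, 0.2218, 0.0011]
orientation: [180.0, 0.0, -174.9]
force: [0.4, 0.9, 1.3]
opening: 0.0079
```

Request:
{"fn": "step_arm", "kwargs": {
  "plan": "0.5 0 0 -0.5 0 0 0; 0.5 0 0 -1.5 0 0 0; 0.5 0 0 -2.5 0 0 0; 0.5 0 0 -3 0 0 0; 0.5 0 0 -3 0 0 0; 0.5 0 0 -3 0 0 0; 0.5 0 0 -3 0 0 0; 0.5 0 0 -3 0 0 0; 0.5 0 0 -3 0 0 0; 0.5 0 0 -2.5 0 0 0; 0.5 0 0 0 0 0 0; 0.5 0 0 0 0 0 0"
}}

```text
clock: 13.65
tool_pos: [0.4166, 0.222, 0.2524]
orientation: [179.9, 0.1, -174.9]
force: [0.4, -0.5, -1.3]
opening: 0.0081
```

Run:
```python
from h import *
obs()
s=snapshot("scene");cv2.imwrite("pics/s9.png",s)
crop(s,240,130,400,250,5,"s9a.png")
t=snapshot("top");cv2.imwrite("pics/t9.png",t)
```

```text
{'clock': np.float64(13.65), 'tool_pos': array([0.4166, 0.222 , 0.2524]), 'orientation': array([ 1.798684e+02,  1.052000e-01, -1.748906e+02]), 'joint_pos': array([ 5.201350e+01, -1.067000e-01, -2.160150e+01, -1.410000e-02,
       -6.833730e+01, -1.368988e+02]), 'force': array([ 0.436 , -0.4644, -1.3204]), 'opening': np.float64(0.0081)}
```

View pics/s9.png

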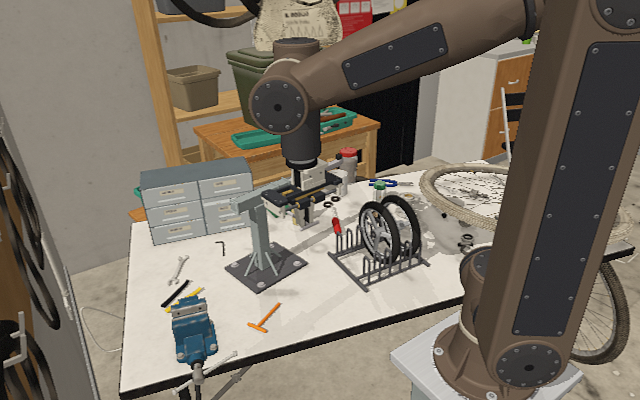

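View pics/t9.png

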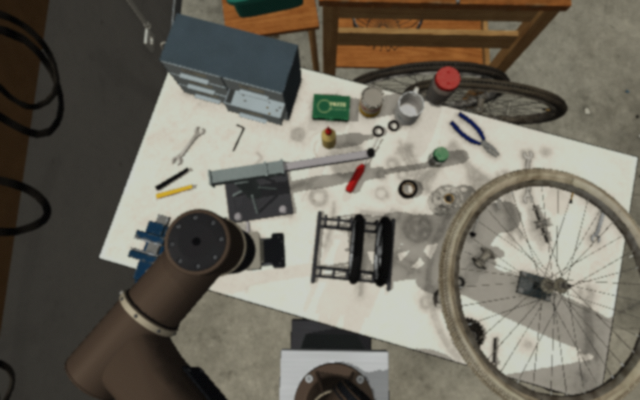

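Run:
```python
from h import *
t=cv2.imread("pics/t9.png");s=cv2.imread("pics/s9.png")
crop(s,270,175,350,235,9,"s9a.png")
crop(t,200,140,390,230,4,"t9a.png")
crop(t,235,215,295,275,9,"t9b.png")
y=np.radians(10.1);
def w(p): return [.6398+np.cos(y)*p[0]-np.sin(y)*p[1],.1427+np.sin(y)*p[0]+np.cos(y)*p[1],p[2]]
for p in [(0,-.225,.28),(.016,0,.266),(-.016,0,.266),(-.016,.19,.266),(.016,.19,.266)]: print(p,proj("top",[w(p)]),proj("scene",[w(p)]))
```

```text
(0, -0.225, 0.28) [[371.11561179 150.9290861 ]] [[339.68046998 154.15455934]]
(0.016, 0, 0.266) [[282.38621869 159.79131238]] [[284.02514808 178.4603049 ]]
(-0.016, 0, 0.266) [[284.15482908 171.89018847]] [[290.95105087 181.67608936]]
(-0.016, 0.19, 0.266) [[209.29708527 183.36758805]] [[237.25341552 204.55622679]]
(0.016, 0.19, 0.266) [[207.89947066 171.13493513]] [[230.58376894 200.63131866]]
```

View pics/s9a.png

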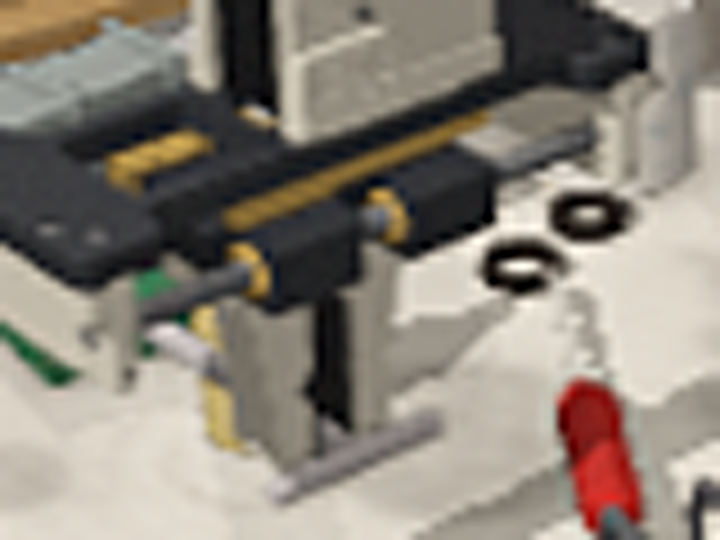

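View pics/t9a.png

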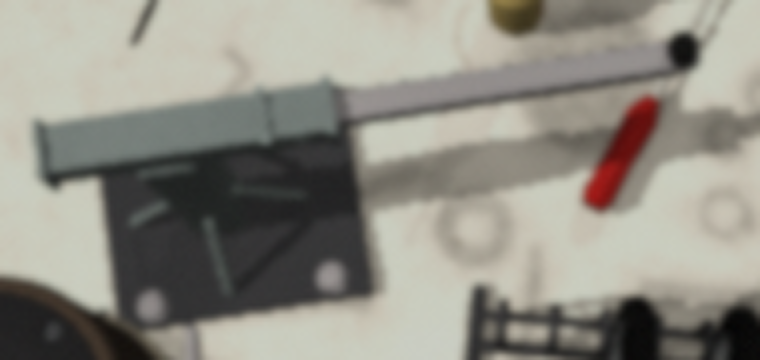

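View pics/t9b.png

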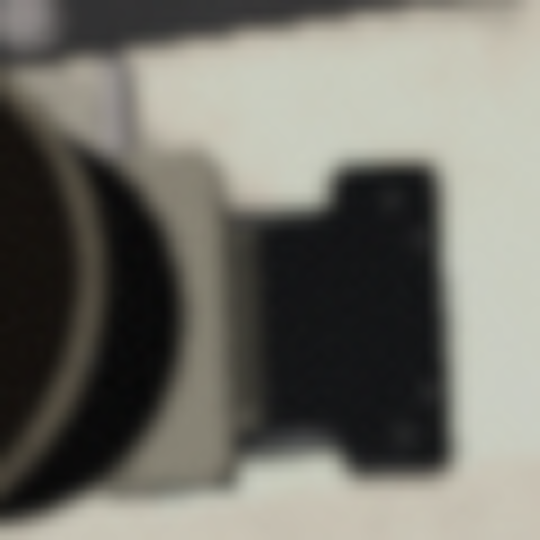

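Run:
```python
from h import *
print(proj("scene",[[.400,.2205,.256],[.504,.2297,.256],[.504,.2297,.246],[.510,.2297,.256]]))
y=np.radians(10.1)
hole=np.array([.6398+np.cos(y)*-.016-np.sin(y)*.024,.1427+np.sin(y)*-.016+np.cos(y)*.024])
xh=np.array([np.cos(y),np.sin(y)])
print("hole",hole, proj("scene",[[*hole,.25]]))
# nose is ~ .0875 ahead of tcp
print("tcp with nose 15mm before hole", hole-xh*(.0875+.015))
p=hole-xh*(.0875+.015)
rel([*p,.2475],-169.9)
```

```text
[[308.82374922 225.64792039]
 [284.92662668 209.98039439]
 [285.17126429 213.21862425]
 [283.81199852 209.0773053 ]]
hole [0.61983915 0.16352221] [[285.06532297 189.20010865]]
tcp with nose 15mm before hole [0.51892757 0.14554712]
{'clock': np.float64(13.75), 'tool_pos': array([0.4157, 0.2211, 0.2502]), 'orientation': array([-1.799678e+02, -7.970000e-02, -1.749000e+02]), 'joint_pos': array([ 5.201300e+01,  2.160000e-02, -2.175970e+01, -3.900000e-02,
       -6.829670e+01, -1.368986e+02]), 'force': array([ 0.0027,  0.1011, -1.7366]), 'opening': np.float64(0.0078)}
shift cm [-9.61 -8.45  0.26]
rotvec [-0.03 -0.08 -5.  ]
```

Request:
{"fn": "step_arm", "kwargs": {
  "plan": "0.5 0 0 0 0 0 -2.5; 0.5 0 0 0 0 0 -2.5; 0.5 -1 -2 0 0 0 0; 0.5 -2 -2.1 0 0 0 0; 0.5 -2.5 -2.1 0 0 0 0; 0.5 -2 -2 0 0 0 0; 0.5 0 0 0 0 0 0; 0.5 0 0 0 0 0 0; 0.5 0 0 0 0 0 0"
}}

```text
clock: 14.5
tool_pos: [0.504, 0.1536, 0.2495]
orientation: [-179.9, -0.2, -169.9]
force: [0.1, -0.5, -0.6]
opening: 0.0079
```

Run:
```python
from h import *
rel([.5189,.1455,.2466],-169.9)
s=snapshot("scene");cv2.imwrite("pics/s10.png",s)
crop(s,250,165,340,225,8,"s10a.png")
t=snapshot("top");cv2.imwrite("pics/t10.png",t)
crop(t,225,150,335,250,7,"t10a.png")
rel([.5189,.1455,.2466],-169.9)
```

```text
{'clock': np.float64(14.5), 'tool_pos': array([0.504 , 0.1536, 0.2495]), 'orientation': array([-1.799404e+02, -1.634000e-01, -1.699396e+02]), 'joint_pos': array([ 3.828530e+01,  5.772200e+00, -1.569950e+01, -2.650000e-02,
       -6.870050e+01, -1.182151e+02]), 'force': array([ 0.1082, -0.5065, -0.6369]), 'opening': np.float64(0.0079)}
shift cm [-1.33 -1.06  0.29]
rotvec [-0.06 -0.16 -0.04]
{'clock': np.float64(14.6), 'tool_pos': array([0.5039, 0.1543, 0.2504]), 'orientation': array([-1.799787e+02, -6.910000e-02, -1.698505e+02]), 'joint_pos': array([ 3.83599e+01,  5.68630e+00, -1.56809e+01, -1.50000e-02,
       -6.87037e+01, -1.18205e+02]), 'force': array([ 0.6965, -0.2978, -0.6101]), 'opening': np.float64(0.0077)}
shift cm [-1.33 -1.13  0.38]
rotvec [-0.02 -0.07  0.05]
```

View pics/s10a.png

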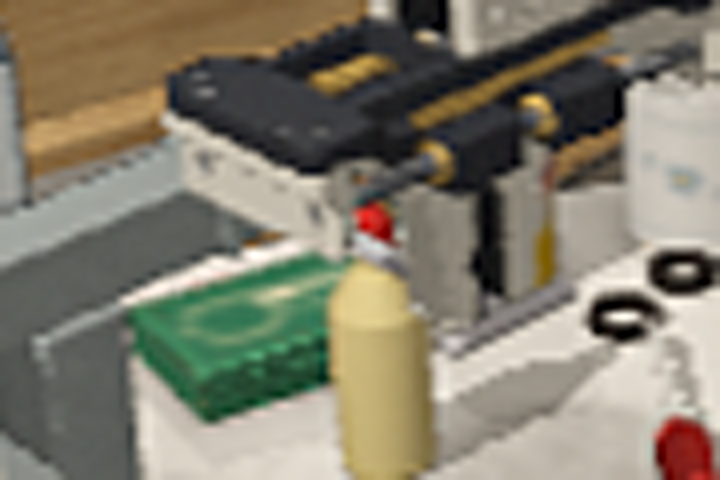

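View pics/t10a.png

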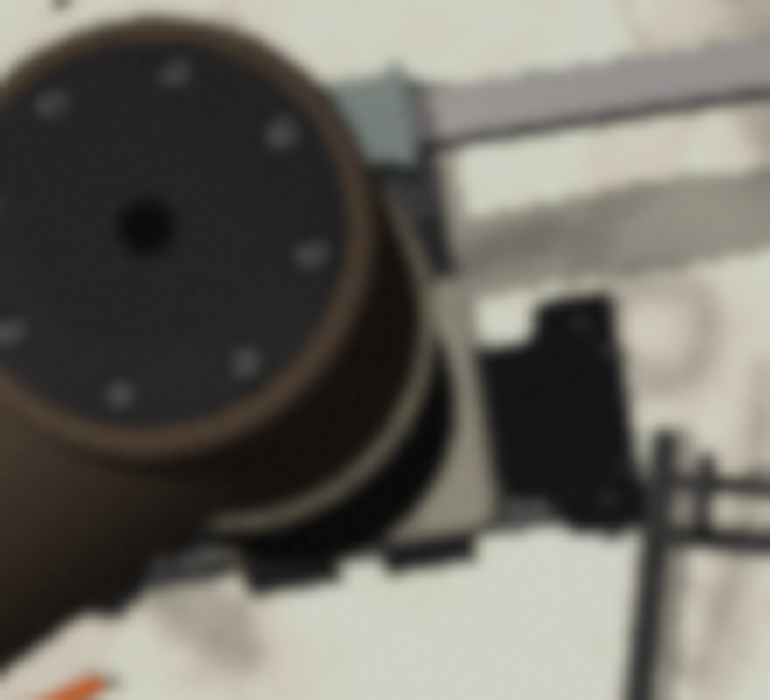

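```bash
cat >> h.py <<'E'
def avg(n=8):
    P=[];E=[]
    for i in range(n):
        snapshot("scene"); o=telemetry.get_obs(); P.append(o["tool_pos"]); E.append(Ro.from_euler("xyz",o["orientation"],degrees=True).as_matrix())
    p=np.mean(P,0); R=Ro.from_matrix(E).mean(); print("avg",p.round(4),"sd",np.std(P,0).round(4),"rpy",R.as_euler("xyz",degrees=True).round(2),"clock",o["clock"],"F",o["force"].round(1)); return p,R.as_matrix()
def arel(t,yaw,n=8):
    p,R=avg(n); print("shift cm",np.round(R.T@(np.array(t)-p)*100,2)); Rt=Ro.from_euler("xyz",[180,0,yaw],degrees=True).as_matrix()
    print("rotvec",np.round(Ro.from_matrix(R.T@Rt).as_rotvec(degrees=True),2))
E
python3 -c "
from h import *
arel([.5189,.1455,.2466],-169.9)"
```

```text
avg [0.5043 0.1545 0.2512] sd [0.0002 0.0001 0.0002] rpy [ 1.7999e+02  1.0000e-02 -1.6983e+02] clock 15.0 F [-0.6 -0.1 -0.7]
shift cm [-1.28 -1.15  0.46]
rotvec [0.01 0.01 0.07]
```

Request:
{"fn": "step_arm", "kwargs": {
  "plan": "0.5 0 -0.6 0.2 0 0 0; 0.5 -0.6 -0.55 0.26 0 0 0; 0.5 -0.68 0 0 0 0 0; 0.5 0 0 0 0 0 0; 0.5 0 0 0 0 0 0; 0.5 0 0 0 0 0 0"
}}

```text
clock: 15.5
tool_pos: [0.5195, 0.145, 0.2462]
orientation: [-180.0, -0.0, -169.9]
force: [-0.7, 0.4, -1.0]
opening: 0.0081
```

```bash
python3 -c "
from h import *
arel([.5189,.1455,.2466],-169.9,6)
s=snapshot('scene');crop(s,250,165,340,225,8,'s11a.png')"
```

```text
avg [0.5193 0.1451 0.2465] sd [0.     0.     0.0001] rpy [ 180.     -0.   -169.88] clock 15.8 F [-0.   0.   0.2]
shift cm [ 0.03  0.05 -0.01]
rotvec [ 0.   -0.    0.02]
```

View pics/s11a.png

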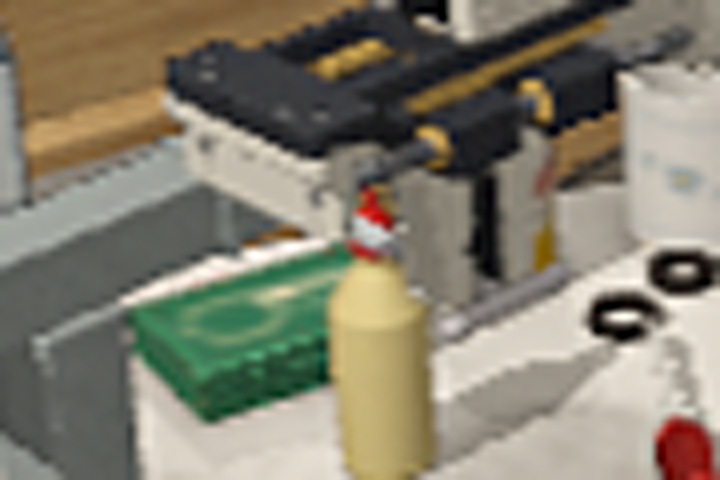

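Request:
{"fn": "step_arm", "kwargs": {
  "plan": "0.5 -0.5 0.05 0 0 0 0; 0.5 -0.5 0 0 0 0 0; 0.5 -0.4 0 0 0 0 0; 0.5 -0.4 0 0 0 0 0; 0.5 0 0 0 0 0 0; 0.5 0 0 0 0 0 0"
}}

```text
clock: 16.35
tool_pos: [0.5371, 0.1487, 0.2461]
orientation: [-180.0, -0.0, -169.9]
force: [-0.2, 0.2, -0.4]
opening: 0.0076
```

Request:
{"fn": "step_arm", "kwargs": {
  "plan": "0.5 -0.3 0 0 0 0 0; 0.5 -0.3 0 0 0 0 0; 0.5 -0.3 0 0 0 0 0; 0.5 0 0 0 0 0 0; 0.5 0 0 0 0 0 0"
}}

```text
clock: 16.77
tool_pos: [0.5459, 0.1503, 0.2464]
orientation: [-180.0, -0.0, -169.9]
force: [0.0, -0.1, -0.4]
opening: 0.008
```

Request:
{"fn": "step_arm", "kwargs": {
  "plan": "0.5 -0.3 0 0 0 0 0; 0.5 -0.3 0 0 0 0 0; 0.5 -0.3 0 0 0 0 0; 0.5 -0.3 0 0 0 0 0; 0.5 0 0 0 0 0 0; 0.5 0 0 0 0 0 0"
}}

```text
clock: 17.27
tool_pos: [0.5578, 0.1525, 0.2463]
orientation: [-180.0, -0.0, -169.9]
force: [-0.0, 0.1, 0.1]
opening: 0.0077
```

```bash
python3 -c "
from h import *
avg(3)
s=snapshot('scene');crop(s,250,155,340,225,8,'s12a.png');crop(snapshot('top'),225,130,335,230,7,'t12a.png')"
```

```text
avg [0.5576 0.1524 0.2464] sd [0. 0. 0.] rpy [-1.8000e+02 -1.0000e-02 -1.6989e+02] clock 17.4167 F [ 0.4  0.4 -0.3]
```

View pics/s12a.png

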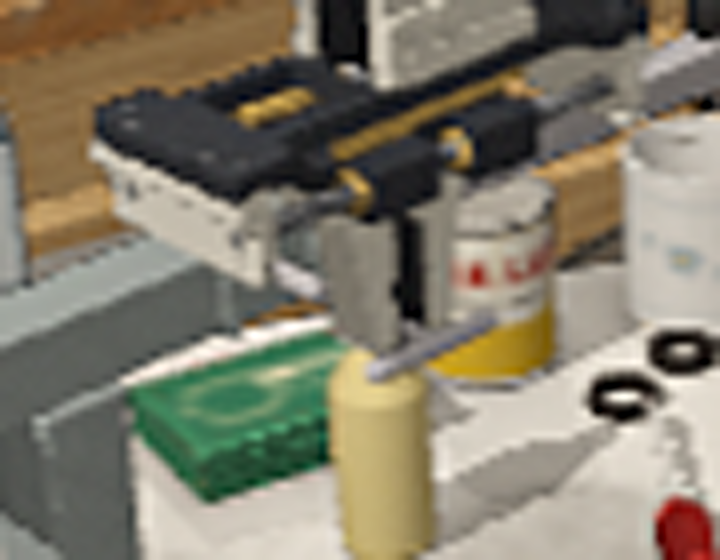

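Request:
{"fn": "step_arm", "kwargs": {
  "plan": "0.5 -0.3 0 0 0 0 0; 0.5 -0.3 0 0 0 0 0; 0.5 -0.3 0 0 0 0 0; 0.5 -0.3 0 0 0 0 0; 0.5 -0.3 0 0 0 0 0; 0.5 0 0 0 0 0 0"
}}

```text
clock: 18.02
tool_pos: [0.573, 0.1552, 0.2462]
orientation: [-180.0, -0.0, -169.9]
force: [0.4, 0.7, -0.9]
opening: 0.0079
```

Request:
{"fn": "step_arm", "kwargs": {
  "plan": "0.5 -0.3 0 0 0 0 0; 0.5 -0.3 0 0 0 0 0; 0.5 -0.3 0 0 0 0 0; 0.5 -0.3 0 0 0 0 0; 0.5 -0.3 0 0 0 0 0; 0.5 0 0 0 0 0 0"
}}

```text
clock: 18.52
tool_pos: [0.5877, 0.1578, 0.2463]
orientation: [-180.0, 0.0, -169.9]
force: [1.0, 0.6, -1.3]
opening: 0.0075
```

Request:
{"fn": "step_arm", "kwargs": {
  "plan": "0.5 -0.3 0 0 0 0 0; 0.5 -0.3 0 0 0 0 0; 0.5 -0.3 0 0 0 0 0; 0.5 -0.3 0 0 0 0 0; 0.5 -0.3 0 0 0 0 0; 0.5 0 0 0 0 0 0; 0.5 0 0 0 0 0 0"
}}

```text
clock: 19.1
tool_pos: [0.6023, 0.1605, 0.2464]
orientation: [180.0, 0.0, -169.9]
force: [0.3, 1.5, -0.0]
opening: 0.0081
```

```bash
python3 -c "
from h import *
avg(3)
s=snapshot('scene');crop(s,250,145,340,215,8,'s13a.png');t=snapshot('top');cv2.imwrite('pics/t13.png',t)"
```

```text
avg [0.602  0.1604 0.2465] sd [0.0001 0.     0.    ] rpy [ 1.7999e+02  1.0000e-02 -1.6988e+02] clock 19.25 F [-0.6  0.6 -0.6]
```

View pics/s13a.png

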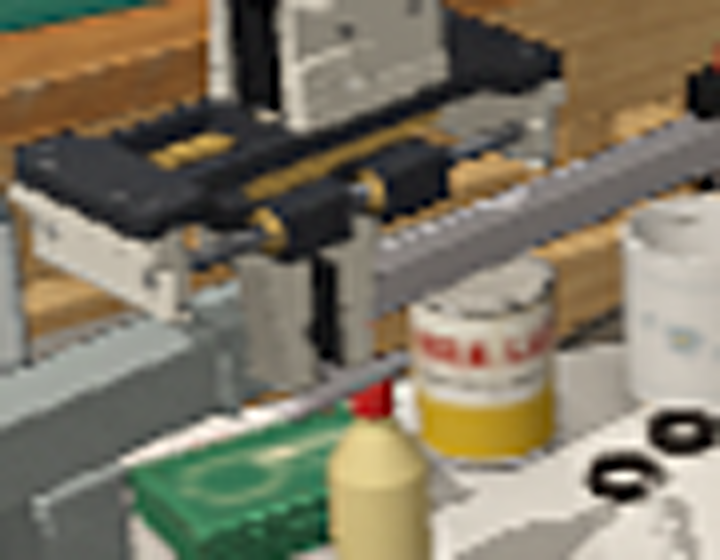

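View pics/t13.png

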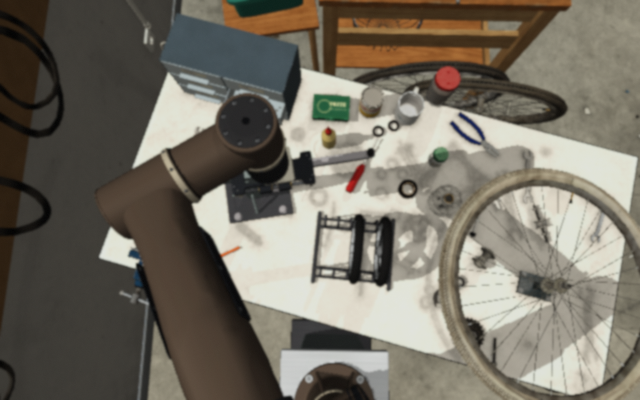

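Request:
{"fn": "step_arm", "kwargs": {
  "plan": "4 0 0 0 0 0 0; 4 0 0 0 0 0 0; 4 0 0 0 0 0 0; 4 0 0 0 0 0 0; 4 0 0 0 0 0 0; 4 0 0 0 0 0 0; 4 0 0 -2 0 0 0; 4 0 0 -3 0 0 0; 4 0 0 -3 0 0 0; 4 0 0 -3 0 0 0; 4 0 0 0 0 0 0; 4 0 0 0 0 0 0"
}}

```text
clock: 20.35
tool_pos: [0.6026, 0.1606, 0.3586]
orientation: [179.9, 0.2, -169.9]
force: [-0.2, 0.3, -0.7]
opening: 0.04
```

```bash
python3 -c "
from h import *
avg(3)
s=snapshot('scene');crop(s,250,145,340,215,8,'s14a.png')
# wheel estimates
print(proj('scene',[[.445,-.0553,.105],[.4406,-.1294,.105]]))
crop(s,340,170,440,270,8,'s14b.png')
"
```

```text
avg [0.6016 0.1603 0.3559] sd [0.0002 0.0001 0.0007] rpy [ 1.7999e+02 -4.0000e-02 -1.6989e+02] clock 20.5 F [ 0.  -0.7  0.3]
[[379.08378871 232.82286884]
 [398.13451758 225.77295021]]
```

View pics/s14a.png

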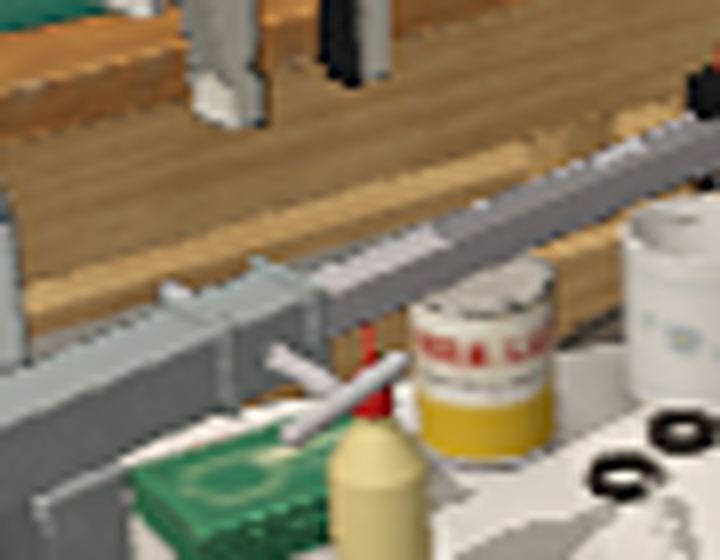

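View pics/s14b.png

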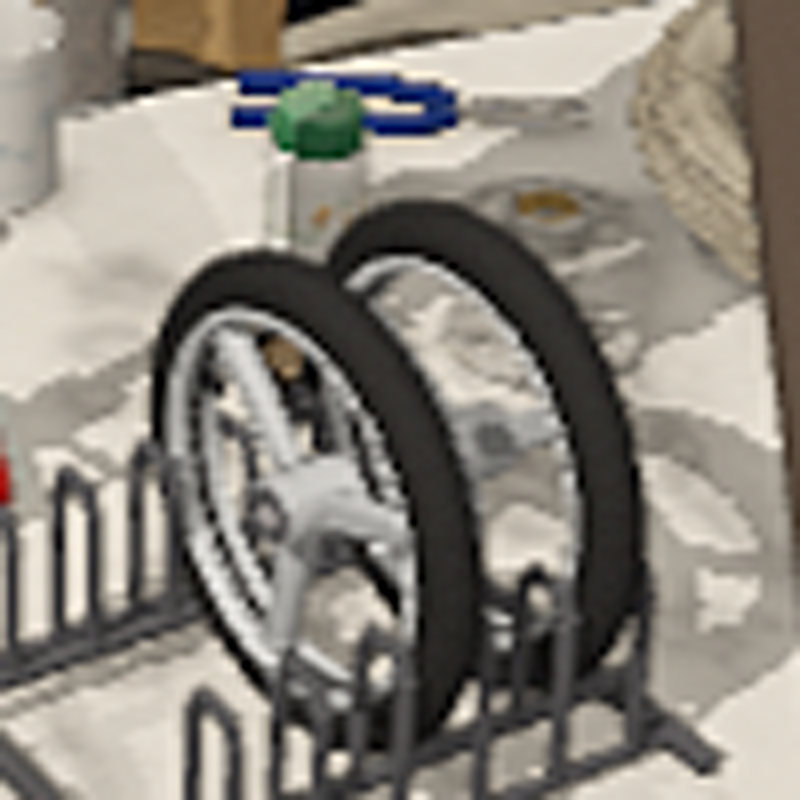

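```bash
python3 -c "
from h import *
t=snapshot('top');crop(t,300,200,410,295,7,'t15.png')
"
```

```text
(no output)
```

View pics/t15.png

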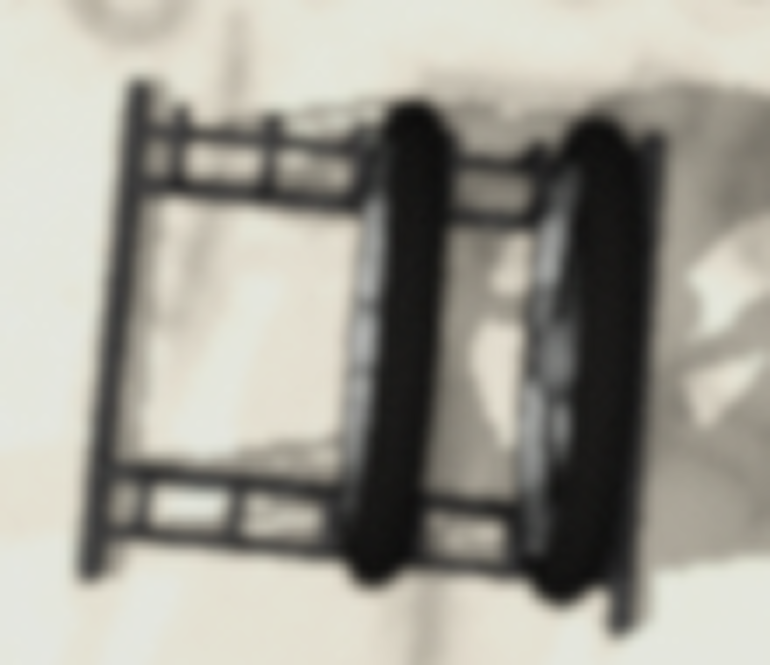

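```bash
python3 -c "
from h import *
from fit import c2p
print(unp('top',c2p([(411,340),(608,345)],300,200,7),.195))
print(unp('top',c2p([(415,103),(373,585),(600,117),(558,603)],300,200,7),.105))
# model overlay: wheel circle tyre rings
s=cv2.imread('pics/t15.png')
def wheel(cx,cy,yaw,r,off=0):
    a=np.linspace(0,2*np.pi,200);y=np.radians(yaw)
    return np.c_[cx+np.cos(y)*r*np.cos(a)-np.sin(y)*off,cy+np.sin(y)*r*np.cos(a)+np.cos(y)*off,.105+r*np.sin(a)]
for (cx,cy) in [(.4455,-.0554),(.4406,-.130)]:
  for off,r in [(0,.1),(.013,.087),(-.013,.087),(0,.074)]:
    for p in proj('top',wheel(cx,cy,-4.8,r,off)):
        q=((p-[300,200]+.5)*7-.5).astype(int); cv2.circle(s,tuple(int(v) for v in q),1,(0,255,255) if off==0 else (0,0,255),-1)
cv2.imwrite('pics/t15o.png',s)
"
```

```text
[[ 0.43964115 -0.05447145  0.195     ]
 [ 0.43911906 -0.12836081  0.195     ]]
[[ 0.54191313 -0.06290334  0.105     ]
 [ 0.34732462 -0.04701925  0.105     ]
 [ 0.53753966 -0.13895786  0.105     ]
 [ 0.34157223 -0.12095263  0.105     ]]
```

View pics/t15o.png

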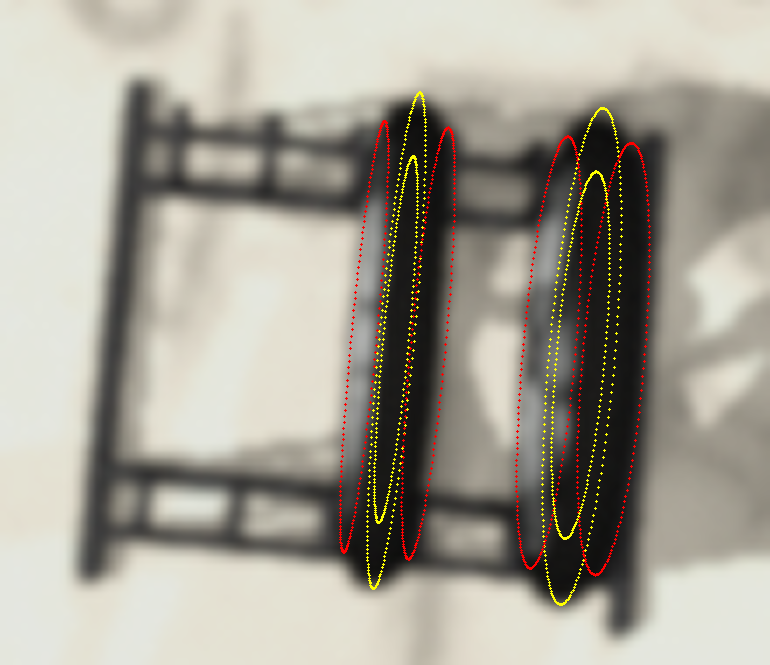

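```bash
python3 -c "
from h import *
arel([.4396,-.1298,.30],175,2)
"
```

```text
avg [0.6017 0.1602 0.3554] sd [0.     0.     0.0001] rpy [-1.7997e+02 -1.0000e-01 -1.6988e+02] clock 20.7 F [-0.7  1.2 -0.3]
shift cm [ 21.04 -25.7    5.59]
rotvec [-0.05 -0.09 15.12]
```

Move 12 rows sideways without turning, then turn.

Request:
{"fn": "step_arm", "kwargs": {
  "plan": "6 1.75 -2.14 0 0 0 0; 6 1.75 -2.14 0 0 0 0; 6 1.75 -2.14 0 0 0 0; 6 1.75 -2.14 0 0 0 0; 6 1.75 -2.14 0 0 0 0; 6 1.75 -2.14 0 0 0 0; 6 1.75 -2.14 0 0 0 0; 6 1.75 -2.14 0 0 0 0; 6 1.75 -2.14 0 0 0 0; 6 1.75 -2.14 0 0 0 0; 6 1.75 -2.14 0 0 0 0; 6 1.75 -2.14 0 0 0 0"
}}

```text
clock: 21.7
tool_pos: [0.4393, -0.1304, 0.3563]
orientation: [-180.0, -0.0, -169.9]
force: [0.1, -0.2, 0.4]
opening: 0.0601
```

Request:
{"fn": "step_arm", "kwargs": {
  "plan": "6 0 0 1 0 0 5; 6 0 0 2 0 0 5; 6 0 0 2 0 0 5.1; 6 0 0 0.6 0 0 0; 6 0 0 0 0 0 0; 6 0 0 0 0 0 0; 6 0 0 0 0 0 0; 6 0 0 0 0 0 0"
}}

```text
clock: 22.37
tool_pos: [0.4409, -0.1293, 0.3015]
orientation: [-180.0, 0.1, 175.1]
force: [0.2, -0.2, 0.2]
opening: 0.0602
```

```bash
python3 -c "
from h import *
arel([.4396,-.1298,.182],175,3)
s=snapshot('scene');crop(s,330,120,440,250,5,'s16.png')
"
```

```text
avg [ 0.4407 -0.1293  0.3012] sd [0.0001 0.     0.0001] rpy [1.7999e+02 7.0000e-02 1.7508e+02] clock 22.5167 F [0.2 0.8 1.1]
shift cm [ 0.12 -0.06 11.92]
rotvec [0.01 0.07 0.08]
```

View pics/s16.png

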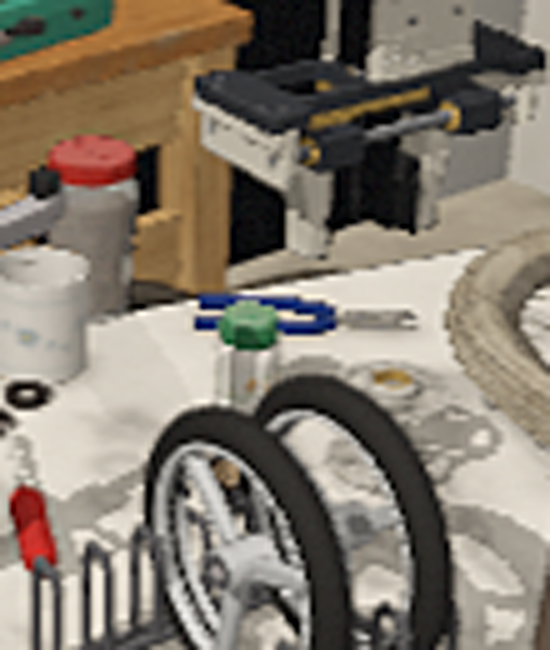

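Request:
{"fn": "step_arm", "kwargs": {
  "plan": "5 0.1 0 2 0 0 0; 5 0 0 2 0 0 0; 5 0 0 2 0 0 0; 5 0 0 1.5 0 0 0; 5 0 0 1 0 0 0; 5 0 0 0 0 0 0; 5 0 0 0 0 0 0"
}}

```text
clock: 23.15
tool_pos: [0.4395, -0.1294, 0.2157]
orientation: [-180.0, -0.0, 175.0]
force: [0.3, 0.1, 0.1]
opening: 0.05
```

```bash
python3 -c "
from h import *
arel([.4396,-.1298,.182],175,3)
s=snapshot('scene');crop(s,340,150,440,250,6,'s17.png')
"
```

```text
avg [ 0.44   -0.1293  0.2165] sd [0.0001 0.     0.0001] rpy [-1.8000e+02  8.0000e-02  1.7503e+02] clock 23.3 F [-0.8 -0.4  0.1]
shift cm [ 0.04 -0.05  3.45]
rotvec [-0.    0.08  0.03]
```

View pics/s17.png

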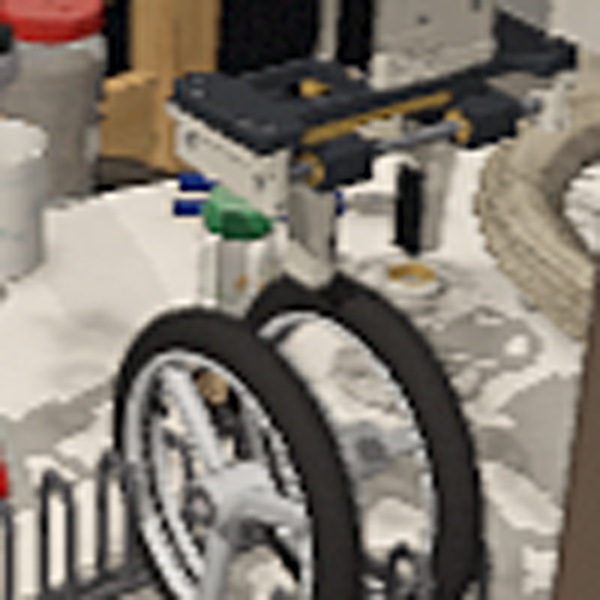

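Request:
{"fn": "step_arm", "kwargs": {
  "plan": "5 0 -0.05 1.2 0 0 0; 5 0 0 1.2 0 0 0; 5 0 0 1.05 0 0 0; 5 0 0 0 0 0 0; 5 0 0 0 0 0 0; 1.5 0 0 0 0 0 0; 1.5 0 0 0 0 0 0; 1.5 0 0 0 0 0 0; 1.5 0 0 0 0 0 0; 1.5 0 0 0 0 0 0; 1.5 0 0 0 0 0 0; 1.5 0 0 0 0 0 0"
}}

```text
clock: 24.35
tool_pos: [0.4395, -0.1298, 0.1814]
orientation: [-180.0, 0.0, 175.0]
force: [-1.4, 0.2, 3.0]
opening: 0.0257
```

Request:
{"fn": "step_arm", "kwargs": {
  "plan": "1.5 0 0 0 0 0 0; 1.5 0 0 0 0 0 0; 1.5 0 0 -0.5 0 0 0; 1.5 0 0 -0.5 0 0 0; 1.5 0 0 0 0 0 0; 1.5 0 0 0 0 0 0"
}}

```text
clock: 24.85
tool_pos: [0.4392, -0.1297, 0.191]
orientation: [180.0, 0.0, 175.0]
force: [-0.1, 0.1, -2.1]
opening: 0.0252
```

```bash
python3 -c "
from h import *
avg(2)
s=snapshot('scene');crop(s,340,150,440,250,6,'s18.png')
"
```

```text
avg [ 0.439  -0.1297  0.1907] sd [0.     0.     0.0001] rpy [ 1.7999e+02 -3.0000e-02  1.7501e+02] clock 24.95 F [ 0.4 -0.5 -3.2]
```

View pics/s18.png

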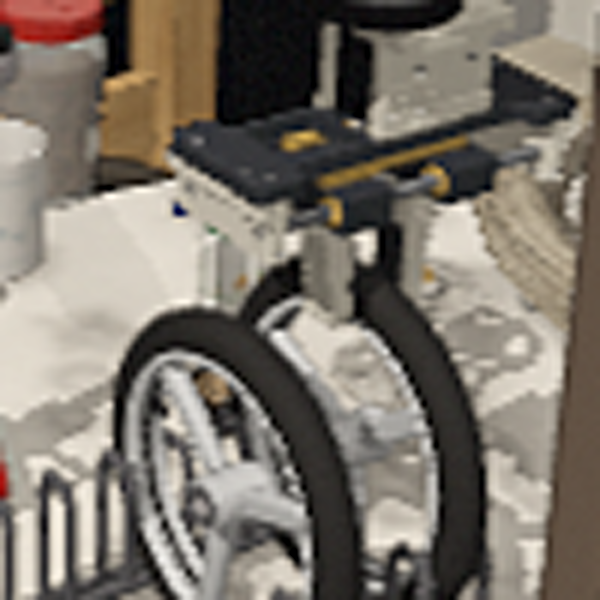

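```bash
python3 -c "
from h import *
for n,uv,z in [('cup',(408,107),.1),('can',(371,100),.1),('jar',(447,78),.15),('jar0',(447,78),.25),('pot',(440,155),.08),('bottletop',(329,131),.15),('bottle',(330,140),.1)]: print(n,unp('top',[uv],z))
for n,uv in [('jar base',(347,182)),('cup base',(338,195)),('can base',(310,201)),('bottle base',(298.5,223)),('pot base',(380,203))]: print(n,unp('scene',[uv],0))
print(proj('scene',[[.789,-.125,.215],[.6907,-.1428,.115]]), proj('top',[[.789,-.125,.215]]))
arel([.6907,-.1428,.30],-169.9,1)
"
```

```text
cup [[ 0.87297382 -0.21056162  0.1       ]]
can [[ 0.89305617 -0.09853568  0.1       ]]
jar [[ 0.94469033 -0.31656283  0.15      ]]
jar0 [[ 0.8951912  -0.28608284  0.25      ]]
pot [[ 0.73038649 -0.30887561  0.08      ]]
bottletop [[0.77483083 0.02749189 0.15      ]]
bottle [[0.76426482 0.02371794 0.1       ]]
jar base [[ 0.95198318 -0.3152455   0.        ]]
cup base [[ 0.87848295 -0.21398549  0.        ]]
can base [[ 0.90400548 -0.09455947  0.        ]]
bottle base [[0.78847489 0.02944142 0.        ]]
pot base [[ 0.72590031 -0.30687247  0.        ]]
[[332.13928162 158.52707539]
 [352.57000417 191.9856746 ]] [[385.41088445 119.16939558]]
avg [ 0.439  -0.1298  0.1907] sd [0. 0. 0.] rpy [ 1.8000e+02 -3.0000e-02  1.7501e+02] clock 25.05 F [ 0.5  0.2 -2.7]
shift cm [-25.18   0.89 -10.95]
rotvec [ 1.000e-02 -3.000e-02 -1.509e+01]
```

Request:
{"fn": "step_arm", "kwargs": {
  "plan": "1.5 0 0 -1 0 0 0; 1.5 0 0 -1.5 0 0 0; 1.5 0 0 -2 0 0 0; 1.5 0 0 -2 0 0 0; 1.5 0 0 -2 0 0 0; 1.5 0 0 -1.5 0 0 0; 1.5 0 0 -1 0 0 0; 1.5 0 0 0 0 0 0; 1.5 0 0 0 0 0 0; 1.5 0 0 0 0 0 0; 1.5 0 0 0 0 0 0"
}}

```text
clock: 25.97
tool_pos: [0.4387, -0.1297, 0.2998]
orientation: [-180.0, -0.1, 175.0]
force: [-0.9, 0.5, -3.4]
opening: 0.0254
```

```bash
python3 -c "
from h import *
arel([.6907,-.1428,.30],-169.9,1)
s=snapshot('scene');crop(s,330,100,450,250,5,'s19.png')
"
```

```text
avg [ 0.4388 -0.1298  0.2999] sd [0. 0. 0.] rpy [-1.7999e+02 -1.1000e-01  1.7501e+02] clock 26.0167 F [-0.6  0.4 -2.2]
shift cm [-25.21   0.89  -0.06]
rotvec [  0.    -0.11 -15.09]
```

View pics/s19.png

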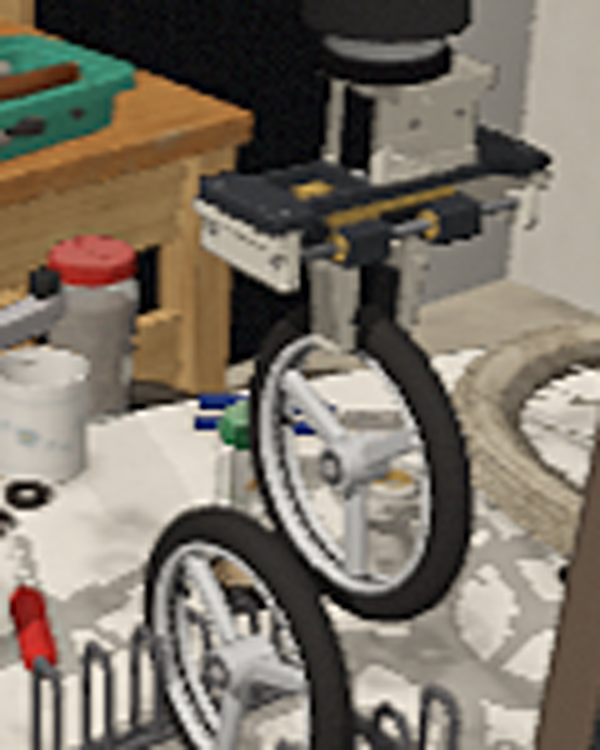

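Request:
{"fn": "step_arm", "kwargs": {
  "plan": "1.5 -1 0 0 0 0 0; 1.5 -1.8 0 0 0 0 0; 1.5 -2.4 0 0 0 0 0; 1.5 -2.6 0 0 0 0 0; 1.5 -2.6 0 0 0 0 0; 1.5 -2.6 0 0 0 0 0; 1.5 -2.6 0.2 0 0 0 0; 1.5 -2.6 0.2 0 0 0 0; 1.5 -2.6 0.2 0 0 0 0; 1.5 -2.2 0.2 0 0 0 0; 1.5 -1.4 0.1 0 0 0 0; 1.5 -0.8 0 0 0 0 0"
}}

```text
clock: 27.07
tool_pos: [0.693, -0.1427, 0.2985]
orientation: [-180.0, -0.1, 175.0]
force: [-1.1, -0.1, -3.5]
opening: 0.0252
```

Request:
{"fn": "step_arm", "kwargs": {
  "plan": "1.5 0 0 0 0 0 -2; 1.5 0 0 0 0 0 -3; 1.5 0 0 0 0 0 -4; 1.5 0 0 0 0 0 -3.1; 1.5 0 0 0 0 0 -2; 1.5 0 0 0 0 0 -1; 1.5 0 0 0 0 0 0; 1.5 0 0 0 0 0 0; 1.5 0 0 0 0 0 0"
}}

```text
clock: 27.82
tool_pos: [0.691, -0.1428, 0.3009]
orientation: [180.0, -0.0, -169.9]
force: [0.5, 0.4, -3.2]
opening: 0.0258
```

```bash
python3 -c "
from h import *
arel([.6907,-.1428,.292],-169.9,3)
s=snapshot('scene');crop(s,260,80,420,220,5,'s20.png')
crop(snapshot('top'),280,80,440,240,5,'t20.png')
"
```

```text
avg [ 0.6911 -0.1427  0.3009] sd [0. 0. 0.] rpy [ 180.     -0.   -169.92] clock 27.9667 F [-0.5 -0.6 -3.2]
shift cm [ 0.04 -0.    0.89]
rotvec [ 0.   -0.   -0.02]
```

View pics/s20.png

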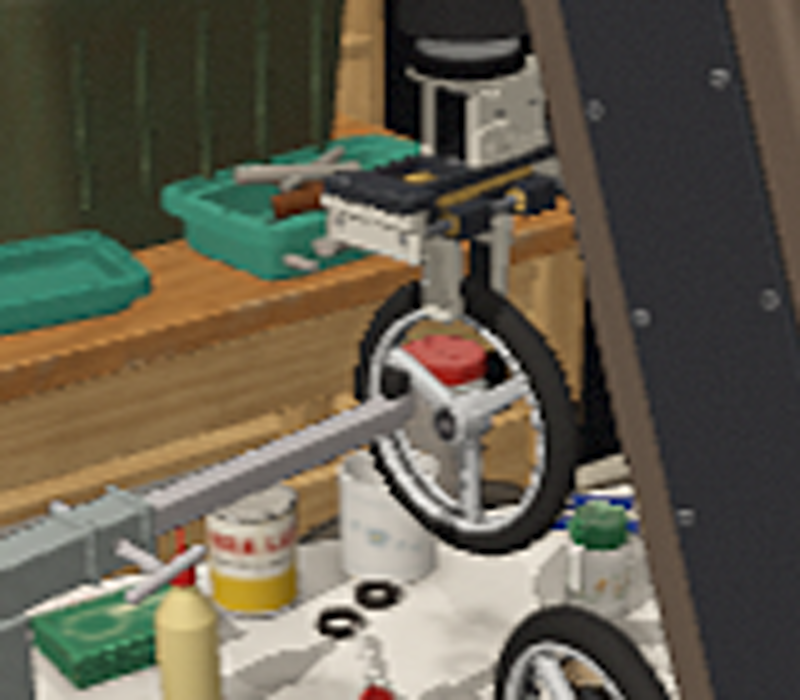

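```bash
python3 -c "
from h import *
print(proj('scene',[[.691,-.1427,.2245],[.691,-.1427,.3245],[.691,-.1427,.1245],[.691,-.1427,.2145]]))
"
```

```text
[[352.78217885 163.71652319]
 [353.06164391 136.13141216]
 [352.52007755 189.5877117 ]
 [352.75521482 166.37805712]]
```

Request:
{"fn": "step_arm", "kwargs": {
  "plan": "1.5 0 0 0.5 0 0 0; 1.5 0 0 0.4 0 0 0; 1.5 0 0 0 0 0 0; 1.5 0 0 0 0 0 0; 1.5 0 0 0 0 0 0; 1.5 0 0.5 0 0 0 0; 1.5 0 0.8 0 0 0 0; 1.5 0 0.8 0 0 0 0; 1.5 0 0.8 0 0 0 0; 1.5 0 0.5 0 0 0 0; 1.5 0 0 0 0 0 0; 1.5 0 0 0 0 0 0"
}}

```text
clock: 29.07
tool_pos: [0.6851, -0.1086, 0.2923]
orientation: [-180.0, 0.0, -169.8]
force: [-0.0, 0.3, -3.2]
opening: 0.0254
```

```bash
python3 -c "
from h import *
arel([.6486,.0935,.292],-169.9,3)
s=snapshot('scene');crop(s,260,80,420,220,5,'s21.png')
"
```

```text
avg [ 0.6851 -0.1092  0.292 ] sd [0.     0.0002 0.0001] rpy [-1.7999e+02  1.0000e-02 -1.6987e+02] clock 29.2167 F [-0.3  0.3 -3.2]
shift cm [ 0.03 20.6   0.  ]
rotvec [-0.01  0.01  0.03]
```

View pics/s21.png

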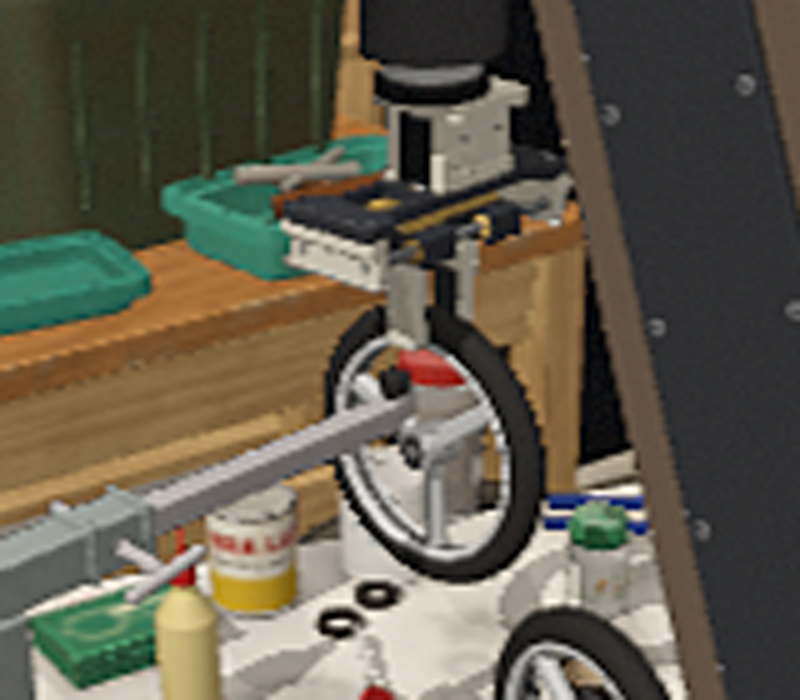

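Request:
{"fn": "step_arm", "kwargs": {
  "plan": "1.5 0 0.4 0 0 0 0; 1.5 0 0.6 0 0 0 0; 1.5 0 0.6 0 0 0 0; 1.5 0 0.6 0 0 0 0; 1.5 0 0.6 0 0 0 0; 1.5 0 0.6 0 0 0 0; 1.5 0 0 0 0 0 0; 1.5 0 0 0 0 0 0"
}}

```text
clock: 29.93
tool_pos: [0.6791, -0.0752, 0.2921]
orientation: [-180.0, 0.0, -169.8]
force: [0.4, -0.8, -3.1]
opening: 0.0253
```

```bash
python3 -c "
from h import *
arel([.6486,.0935,.292],-169.9,1)
s=snapshot('scene');crop(s,260,80,420,220,5,'s22.png')
"
```

```text
avg [ 0.6792 -0.0755  0.2921] sd [0. 0. 0.] rpy [-1.8000e+02  1.0000e-02 -1.6985e+02] clock 29.9833 F [-0.4  0.1 -3.7]
shift cm [3.000e-02 1.717e+01 1.000e-02]
rotvec [-0.    0.01  0.05]
```

View pics/s22.png

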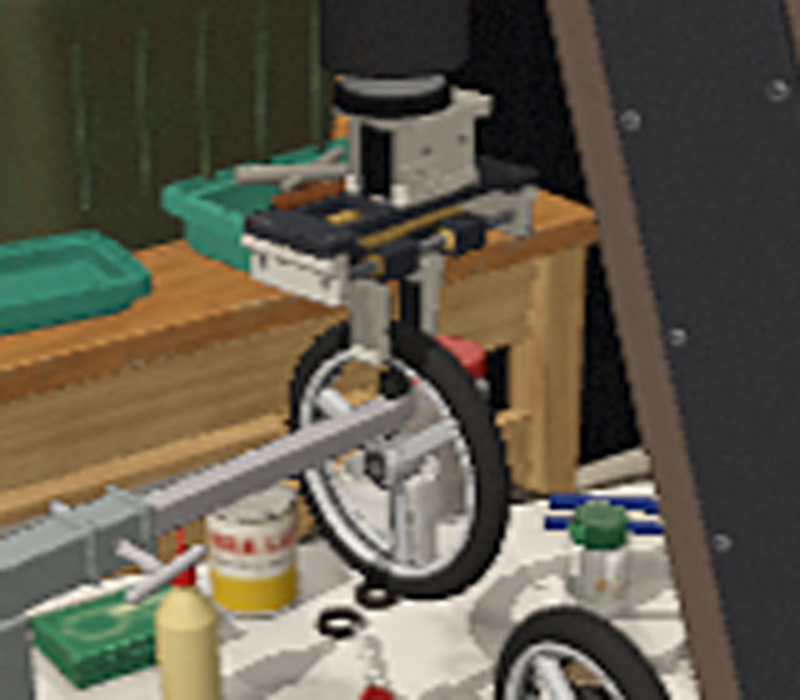

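Stub is inside the rim/hub gap without contact. Continuing.

Request:
{"fn": "step_arm", "kwargs": {
  "plan": "1.5 0 0.6 0 0 0 0; 1.5 0 0.9 0 0 0 0; 1.5 0 1 0 0 0 0; 1.5 0 1 0 0 0 0; 1.5 0 1 0 0 0 0; 1.5 0 1 0 0 0 0; 1.5 0 1 0 0 0 0; 1.5 0 0.6 0 0 0 0; 1.5 0 0 0 0 0 0"
}}

```text
clock: 30.78
tool_pos: [0.6665, -0.0042, 0.2921]
orientation: [180.0, 0.0, -169.8]
force: [0.5, -0.6, -2.4]
opening: 0.0252
```

Request:
{"fn": "step_arm", "kwargs": {
  "plan": "1.5 0 0.6 0 0 0 0; 1.5 0 1 0 0 0 0; 1.5 0 1.2 0 0 0 0; 1.5 0 1.2 0 0 0 0; 1.5 0 1.2 0 0 0 0; 1.5 0 1.2 0 0 0 0; 1.5 0 1.2 0 0 0 0; 1.5 0 1 0 0 0 0; 1.5 0 0.9 0 0 0 0; 1.5 0 0.5 0 0 0 0; 1.5 0 0 0 0 0 0; 1.5 0 0 0 0 0 0"
}}

```text
clock: 31.78
tool_pos: [0.6491, 0.0928, 0.2919]
orientation: [-180.0, -0.0, -169.9]
force: [0.6, 0.3, -3.5]
opening: 0.0253
```

```bash
python3 -c "
from h import *
arel([.6486,.0935,.262],-169.9,4)
s=snapshot('scene');crop(s,220,90,380,230,5,'s23.png')
"
```

```text
avg [0.6492 0.0922 0.2919] sd [0.     0.0002 0.    ] rpy [-179.99   -0.   -169.9 ] clock 31.9833 F [-1.  -0.1 -2.7]
shift cm [0.03 0.14 2.99]
rotvec [-0.01 -0.   -0.  ]
```

View pics/s23.png

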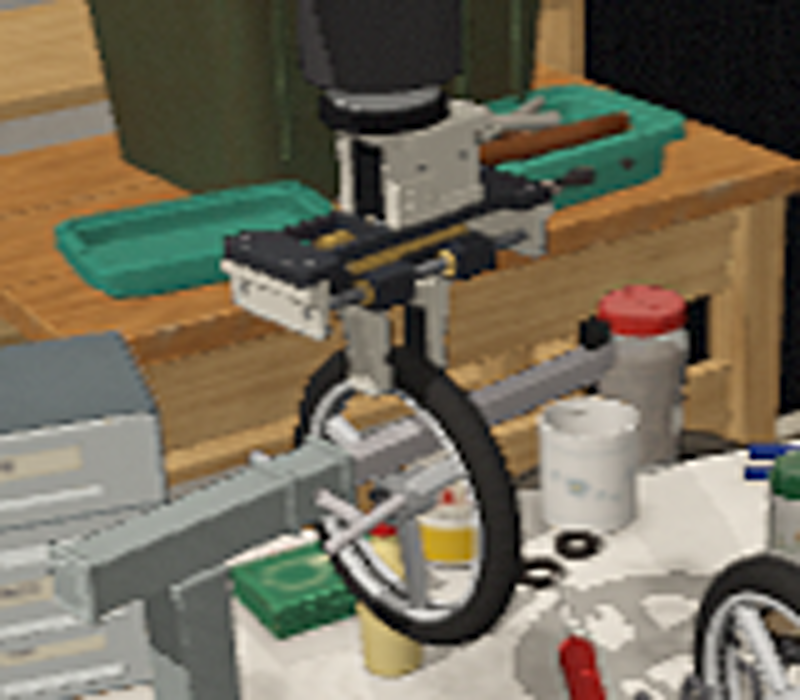

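Request:
{"fn": "step_arm", "kwargs": {
  "plan": "1.5 0 0 0.5 0 0 0; 1.5 0 0 0.6 0 0 0; 1.5 0 0 0.6 0 0 0; 1.5 0 0 0.5 0 0 0; 1.5 0 0 0.3 0 0 0; 1.5 0 0 0.2 0 0 0; 1.5 0 0 0 0 0 0; 1.5 0 0 0 0 0 0; 1.5 0 0 0 0 0 0"
}}

```text
clock: 32.78
tool_pos: [0.6492, 0.0927, 0.2652]
orientation: [180.0, 0.0, -169.9]
force: [0.3, 0.5, -2.1]
opening: 0.0254
```

Request:
{"fn": "step_arm", "kwargs": {
  "plan": "1.5 0 0 0.1 0 0 0; 1.5 0 0 0.1 0 0 0; 1.5 0 0 0 0 0 0; 1.5 0 0 0 0 0 0; 1.5 0 0 0 0 0 0"
}}

```text
clock: 33.2
tool_pos: [0.6494, 0.0926, 0.2638]
orientation: [180.0, 0.1, -169.9]
force: [-1.4, 0.9, 3.7]
opening: 0.0251
```

Request:
{"fn": "step_arm", "kwargs": {
  "plan": "1.5 0 0 -0.05 0 0 0; 1.5 0 0 0 0 0 0; 3 0 0 0 0 0 0; 3.4 0 0 0 0 0 0; 3.4 0 0 0 0 0 0; 3.4 0 0 0 0 0 0; 3.4 0 0 0 0 0 0; 3.4 0 0 0 0 0 0"
}}

```text
clock: 33.87
tool_pos: [0.6491, 0.0926, 0.2633]
orientation: [-180.0, -0.0, -169.9]
force: [-0.1, -0.5, 0.5]
opening: 0.034
```

```bash
python3 -c "
from h import *
avg(2)
s=snapshot('scene');crop(s,220,90,380,230,5,'s24.png')
"
```

```text
avg [0.6491 0.0926 0.2634] sd [0. 0. 0.] rpy [-1.8000e+02 -1.0000e-02 -1.6988e+02] clock 33.9667 F [ 0.5  0.  -0.6]
```

View pics/s24.png

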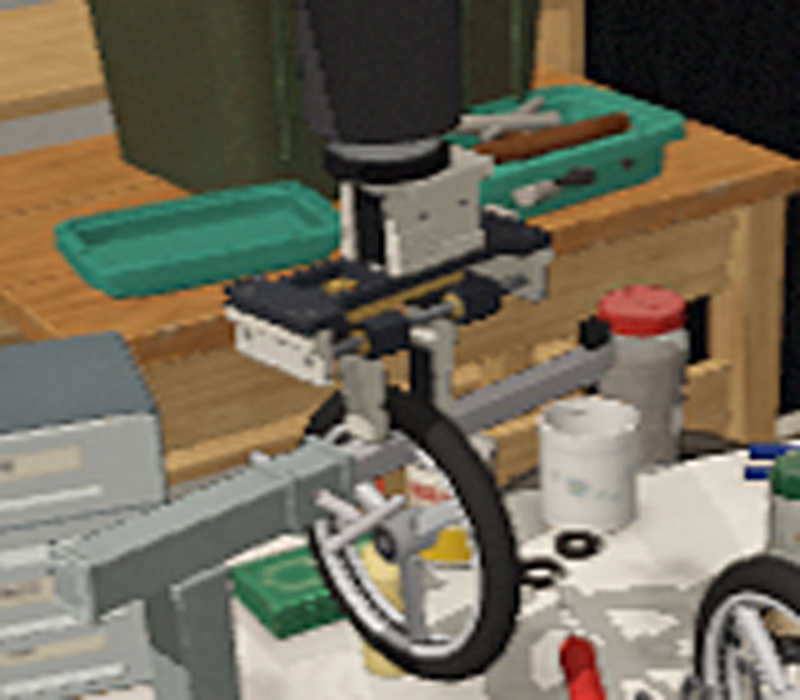

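Wheel rests on the bar, fingers clear. Up and away.

Request:
{"fn": "step_arm", "kwargs": {
  "plan": "3.6 0 0 0 0 0 0; 3.6 0 0 -0.5 0 0 0; 3.6 0 0 -1 0 0 0; 3.6 0 0 -2 0 0 0; 3.6 0 0 -3 0 0 0; 4.5 0 0 -3 0 0 0; 4.5 0 0 0 0 0 0; 4.5 0 0 0 0 0 0; 4.5 0 0 0 0 0 0; 4.5 0 0 0 0 0 0"
}}

```text
clock: 34.85
tool_pos: [0.6487, 0.0926, 0.3579]
orientation: [180.0, -0.1, -169.9]
force: [-0.8, -1.5, -0.7]
opening: 0.0448
```

```bash
python3 -c "
from h import *
arel([.4445,-.0550,.35],175.1,2)
s=snapshot('scene');crop(s,220,90,380,230,5,'s25.png')
t=snapshot('top');cv2.imwrite('pics/t25.png',t)
"
```

```text
avg [0.6487 0.0925 0.3576] sd [0. 0. 0.] rpy [-1.7999e+02 -9.0000e-02 -1.6988e+02] clock 34.95 F [ 0.  -0.1  0.2]
shift cm [ 22.7  -10.93   0.8 ]
rotvec [-0.03 -0.09 15.02]
```

View pics/s25.png

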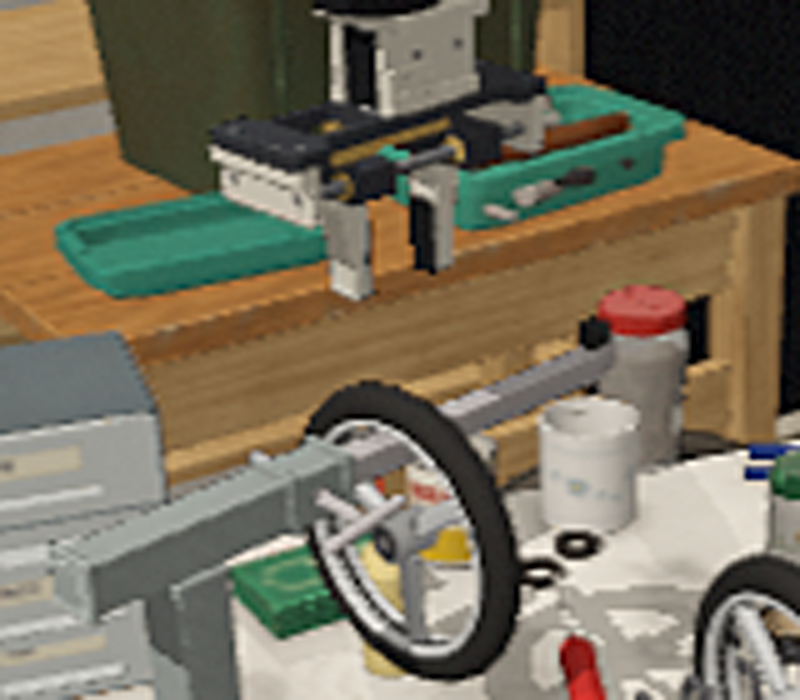

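View pics/t25.png

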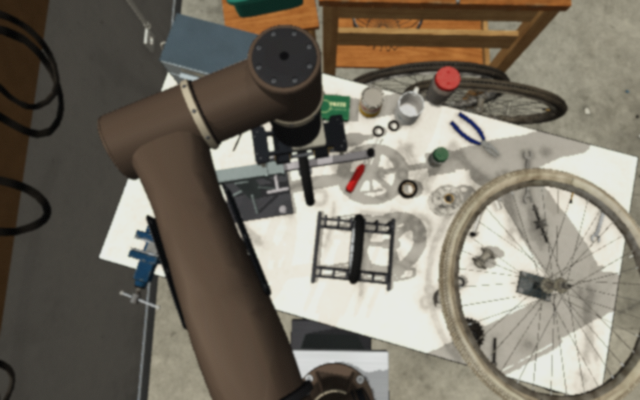

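Request:
{"fn": "step_arm", "kwargs": {
  "plan": "5 1.9 -0.91 0 0 0 0; 5 1.9 -0.91 0 0 0 0; 5 1.9 -0.91 0 0 0 0; 5 1.9 -0.91 0 0 0 0; 5 1.9 -0.91 0 0 0 0; 5 1.9 -0.91 0 0 0 0; 5 1.9 -0.91 0 0 0 0; 5 1.9 -0.91 0 0 0 0; 5 1.9 -0.91 0 0 0 0; 5 1.9 -0.91 0 0 0 0; 5 1.9 -0.91 0 0 0 0; 5 1.8 -0.92 0 0 0 0"
}}

```text
clock: 36.05
tool_pos: [0.4437, -0.0555, 0.3583]
orientation: [-180.0, -0.0, -169.9]
force: [0.8, -0.5, 0.1]
opening: 0.05
```

Request:
{"fn": "step_arm", "kwargs": {
  "plan": "5 0 0 2 0 0 5; 5 0 0 3 0 0 5; 5 0 0 3 0 0 5; 5 0 0 3 0 0 0; 5 0 0 2 0 0 0; 5 0 0 0.8 0 0 0; 5 0 0 0 0 0 0; 5 0 0 0 0 0 0; 5 0 0 0 0 0 0; 5 0 0 0 0 0 0"
}}

```text
clock: 36.88
tool_pos: [0.4457, -0.0547, 0.2219]
orientation: [180.0, 0.1, 175.1]
force: [-0.1, 0.9, -0.0]
opening: 0.0497
```

```bash
python3 -c "
from h import *
arel([.4445,-.0550,.1815],175.2,3)
s=snapshot('scene');crop(s,330,140,430,260,6,'s26.png')
"
```

```text
avg [ 0.4454 -0.0547  0.2215] sd [0.0002 0.     0.0002] rpy [1.7996e+02 1.0000e-01 1.7512e+02] clock 37.0333 F [-0.2  0.6 -0.1]
shift cm [ 0.1  -0.04  4.  ]
rotvec [ 0.04  0.1  -0.08]
```

View pics/s26.png

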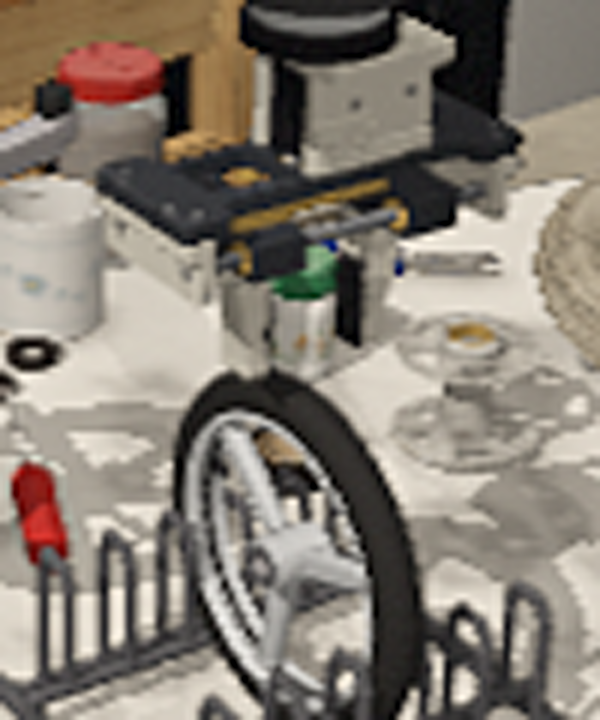

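Request:
{"fn": "step_arm", "kwargs": {
  "plan": "5 0.1 -0.04 1.4 0 0 0; 5 0 0 1.4 0 0 0; 5 0 0 1.2 0 0 0; 5 0 0 0 0 0 0; 5 0 0 0 0 0 0; 1.5 0 0 0 0 0 0; 1.5 0 0 0 0 0 0; 1.5 0 0 0 0 0 0; 1.5 0 0 0 0 0 0; 1.5 0 0 0 0 0 0; 1.5 0 0 0 0 0 0; 1.5 0 0 0 0 0 0"
}}

```text
clock: 38.08
tool_pos: [0.4441, -0.0552, 0.1809]
orientation: [180.0, 0.0, 175.1]
force: [-0.2, -0.6, 4.4]
opening: 0.0251
```

Request:
{"fn": "step_arm", "kwargs": {
  "plan": "1.5 0 0 0 0 0 0; 1.5 0 0 0 0 0 0; 1.5 0 0 -0.5 0 0 0; 1.5 0 0 -0.5 0 0 0; 1.5 0 0 0 0 0 0; 1.5 0 0 0 0 0 0"
}}

```text
clock: 38.58
tool_pos: [0.4436, -0.0552, 0.1903]
orientation: [180.0, -0.0, 175.1]
force: [-0.1, 0.1, -5.4]
opening: 0.0255
```

Request:
{"fn": "step_arm", "kwargs": {
  "plan": "1.5 0 0 -1 0 0 0; 1.5 0 0 -1.5 0 0 0; 1.5 0 0 -2 0 0 0; 1.5 0 0 -2 0 0 0; 1.5 0 0 -2 0 0 0; 1.5 0 0 -1.5 0 0 0; 1.5 0 0 -1 0 0 0; 1.5 0 0 0 0 0 0; 1.5 0 0 0 0 0 0; 1.5 0 0 0 0 0 0; 1.5 0 0 0 0 0 0"
}}

```text
clock: 39.5
tool_pos: [0.4432, -0.0553, 0.2993]
orientation: [-180.0, -0.1, 175.1]
force: [0.4, 0.1, -4.3]
opening: 0.0254
```

```bash
python3 -c "
from h import *
arel([.6907,-.1428,.301],-169.9,2)
s=snapshot('scene');crop(s,320,100,440,250,5,'s27.png')
"
```

```text
avg [ 0.4433 -0.0553  0.2995] sd [0.0001 0.     0.0001] rpy [-1.7997e+02 -1.0000e-01  1.7511e+02] clock 39.6 F [-0.6 -0.4 -4.2]
shift cm [-25.39  -6.61  -0.2 ]
rotvec [ -0.02  -0.11 -14.99]
```

View pics/s27.png

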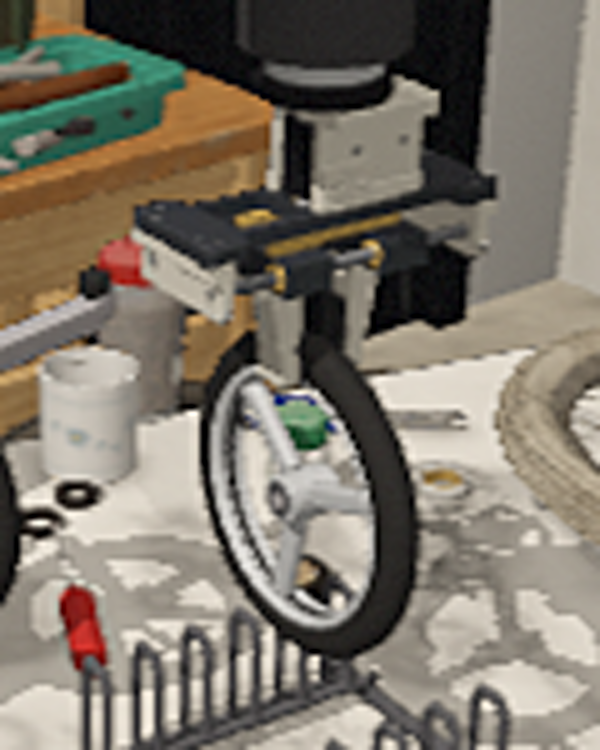

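Request:
{"fn": "step_arm", "kwargs": {
  "plan": "1.5 -0.6 -0.4 0 0 0 0; 1.5 -1.4 -0.9 0 0 0 0; 1.5 -2 -1 0 0 0 0; 1.5 -2.5 -1 0 0 0 0; 1.5 -2.7 -1 0 0 0 0; 1.5 -2.7 -0.8 0 0 0 0; 1.5 -2.7 -0.6 0 0 0 0; 1.5 -2.7 -0.5 0 0 0 0; 1.5 -2.7 -0.4 0 0 0 0; 1.5 -2.4 0 0 0 0 0; 1.5 -1.9 0 0 0 0 0; 1.5 -1.1 0 0 0 0 0"
}}

```text
clock: 40.65
tool_pos: [0.6935, -0.1435, 0.2982]
orientation: [-180.0, -0.1, 175.1]
force: [-0.1, 0.2, -5.2]
opening: 0.025
```

Request:
{"fn": "step_arm", "kwargs": {
  "plan": "1.5 0 0 0 0 0 -2; 1.5 0 0 0 0 0 -3; 1.5 0 0 0 0 0 -4; 1.5 0 0 0 0 0 -3; 1.5 0 0 0 0 0 -2; 1.5 0 0 0 0 0 -1; 1.5 0 0 0 0 0 0; 1.5 0 0 0 0 0 0; 1.5 0 0 0 0 0 0; 1.5 0 0 0 0 0 0"
}}

```text
clock: 41.48
tool_pos: [0.6913, -0.1426, 0.3003]
orientation: [180.0, -0.0, -169.9]
force: [0.5, -0.4, -3.8]
opening: 0.0254
```

```bash
python3 -c "
from h import *
arel([.6909,-.1428,.2915],-169.9,3)
s=snapshot('scene');crop(s,260,80,420,220,5,'s28.png')
"
```

```text
avg [ 0.6913 -0.1426  0.3005] sd [0. 0. 0.] rpy [-180.     0.  -169.9] clock 41.6333 F [-0.  -0.1 -3.5]
shift cm [ 0.04 -0.01  0.9 ]
rotvec [-0.  0. -0.]
```

View pics/s28.png

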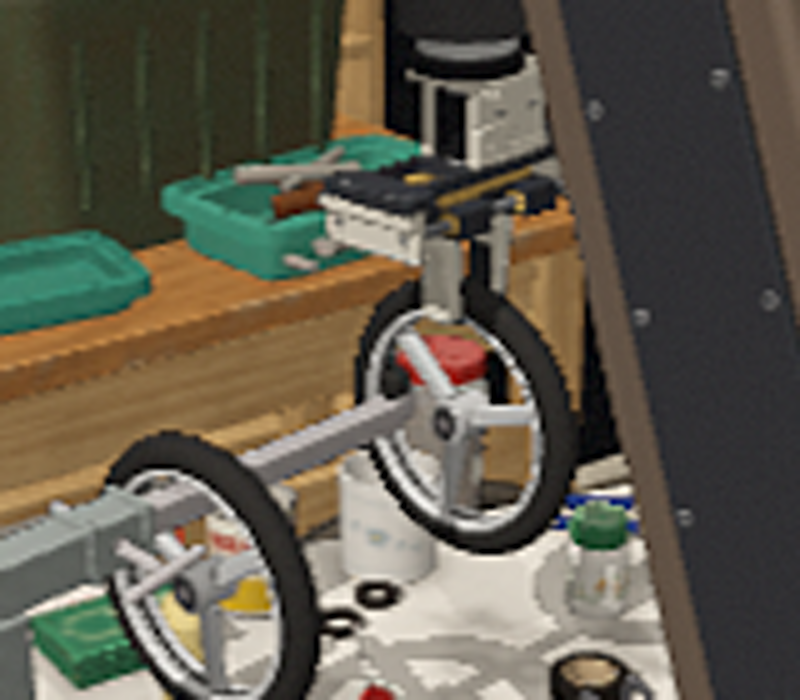

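Request:
{"fn": "step_arm", "kwargs": {
  "plan": "1.5 0 0 0.5 0 0 0; 1.5 0 0 0.4 0 0 0; 1.5 0 0 0 0 0 0; 1.5 0 0 0 0 0 0; 1.5 0 0 0 0 0 0; 1.5 0 0.5 0 0 0 0; 1.5 0 0.8 0 0 0 0; 1.5 0 0.8 0 0 0 0; 1.5 0 0.8 0 0 0 0; 1.5 0 0.5 0 0 0 0; 1.5 0 0 0 0 0 0; 1.5 0 0 0 0 0 0"
}}

```text
clock: 42.68
tool_pos: [0.6853, -0.1085, 0.2917]
orientation: [-180.0, 0.0, -169.8]
force: [0.4, 0.5, -4.2]
opening: 0.0251
```

```bash
python3 -c "
from h import *
arel([.6595,.0325,.292],-169.9,2)
s=snapshot('scene');crop(s,260,80,420,220,5,'s29.png')
"
```

```text
avg [ 0.6853 -0.109   0.2916] sd [0.     0.0001 0.0001] rpy [-1.7999e+02  1.0000e-02 -1.6986e+02] clock 42.7833 F [ 0.3  0.1 -5. ]
shift cm [ 0.05 14.39 -0.04]
rotvec [-0.01  0.01  0.04]
```

View pics/s29.png

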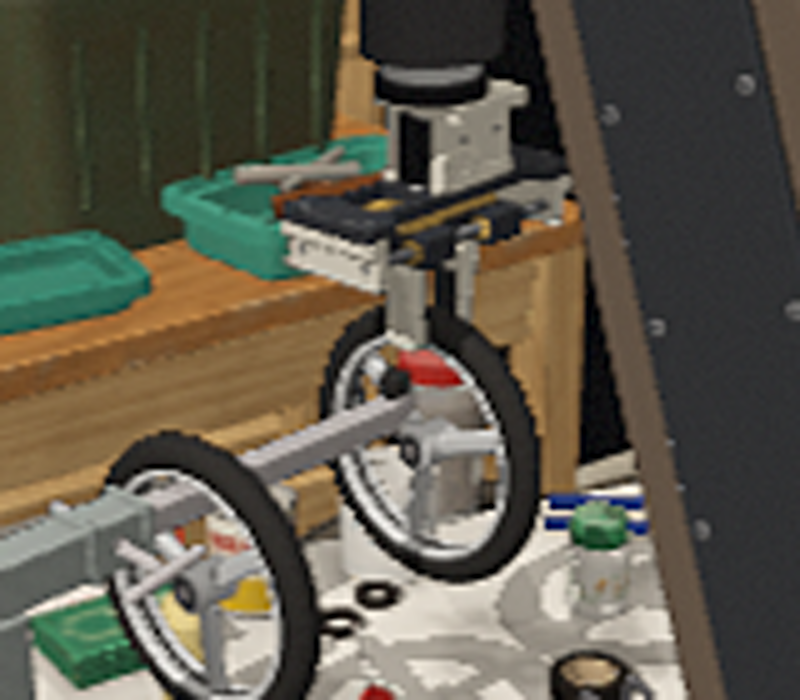

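Request:
{"fn": "step_arm", "kwargs": {
  "plan": "1.5 0 0.3 0 0 0 0; 1.5 0 0.4 0 0 0 0; 1.5 0 0.4 0 0 0 0; 1.5 0 0.4 0 0 0 0; 1.5 0 0.3 0 0 0 0; 1.5 0 0 0 0 0 0; 1.5 0 0 0 0 0 0"
}}

```text
clock: 43.42
tool_pos: [0.6822, -0.0911, 0.2916]
orientation: [-180.0, 0.0, -169.9]
force: [0.5, 0.2, -3.6]
opening: 0.0253
```

```bash
python3 -c "
from h import *
avg(1)
s=snapshot('scene');crop(s,310,120,380,210,8,'s30.png')
"
```

```text
avg [ 0.6821 -0.0912  0.2916] sd [0. 0. 0.] rpy [-1.8000e+02  1.0000e-02 -1.6986e+02] clock 43.4667 F [ 0.   0.6 -4.4]
```

View pics/s30.png

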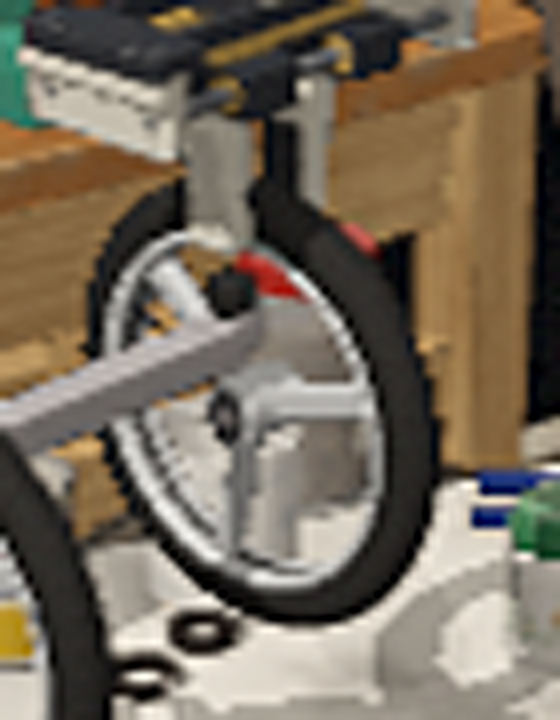

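Request:
{"fn": "step_arm", "kwargs": {
  "plan": "1.5 0 0.3 0 0 0 0; 1.5 0 0.5 0 0 0 0; 1.5 0 0.5 0 0 0 0; 1.5 0 0.5 0 0 0 0; 1.5 0 0.5 0 0 0 0; 1.5 0 0.5 0 0 0 0; 1.5 0 0.5 0 0 0 0; 1.5 0 0.3 0 0 0 0; 1.5 0 0 0 0 0 0; 1.5 0 0 0 0 0 0"
}}

```text
clock: 44.35
tool_pos: [0.6758, -0.0557, 0.2916]
orientation: [-180.0, 0.0, -169.9]
force: [-0.4, 0.3, -4.7]
opening: 0.025
```

Request:
{"fn": "step_arm", "kwargs": {
  "plan": "1.5 0 0.5 0 0 0 0; 1.5 0 0.9 0 0 0 0; 1.5 0 1.1 0 0 0 0; 1.5 0 1.1 0 0 0 0; 1.5 0 1.1 0 0 0 0; 1.5 0 1.1 0 0 0 0; 1.5 0 1.1 0 0 0 0; 1.5 0 0.9 0 0 0 0; 1.5 0 0.6 0 0 0 0; 1.5 0 0.3 0 0 0 0; 1.5 0 0 0 0 0 0; 1.5 0 0 0 0 0 0"
}}

```text
clock: 45.35
tool_pos: [0.6605, 0.0297, 0.2915]
orientation: [-180.0, -0.0, -169.9]
force: [0.9, -0.5, -4.8]
opening: 0.0257
```

```bash
python3 -c "
from h import *
arel([.6595,.0325,.264],-169.9,3)
s=snapshot('scene');crop(s,240,90,390,230,5,'s31.png')
"
```

```text
avg [0.6606 0.0293 0.2914] sd [0.     0.0001 0.    ] rpy [-1.7999e+02 -1.0000e-02 -1.6991e+02] clock 45.5 F [ 0.6  0.9 -4.3]
shift cm [0.05 0.34 2.74]
rotvec [-0.01 -0.01 -0.01]
```

View pics/s31.png

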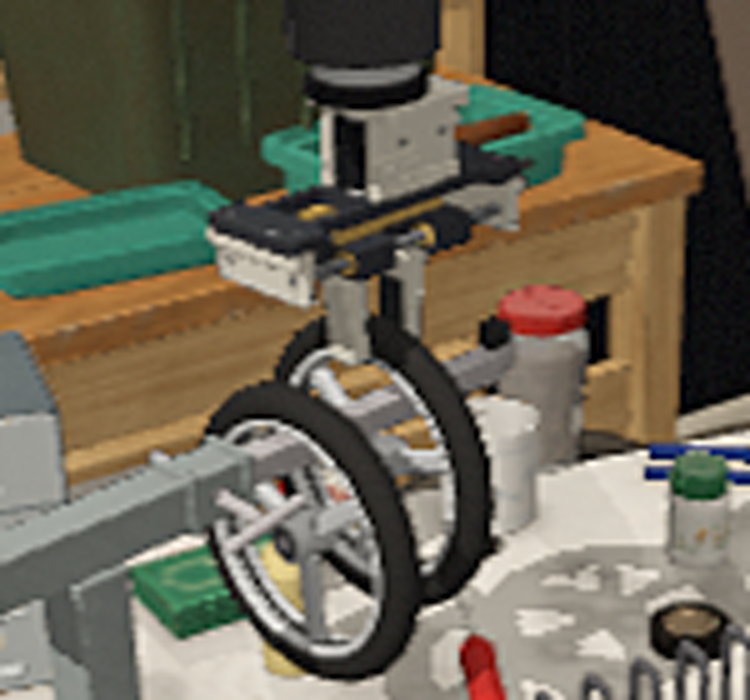

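Request:
{"fn": "step_arm", "kwargs": {
  "plan": "1.5 0 0 0.5 0 0 0; 1.5 0 0 0.6 0 0 0; 1.5 0 0 0.6 0 0 0; 1.5 0 0 0.5 0 0 0; 1.5 0 0 0.3 0 0 0; 1.5 0 0 0.1 0 0 0; 1.5 0 0 0 0 0 0; 1.5 0 0 0 0 0 0; 1.5 0 0 0 0 0 0"
}}

```text
clock: 46.3
tool_pos: [0.6607, 0.0297, 0.2659]
orientation: [-180.0, 0.0, -169.9]
force: [-0.6, 0.4, -4.6]
opening: 0.0252
```

Request:
{"fn": "step_arm", "kwargs": {
  "plan": "1.5 0 0 0.1 0 0 0; 1.5 0 0 0.05 0 0 0; 1.5 0 0 0 0 0 0; 1.5 0 0 0 0 0 0; 1.5 0 0 0 0 0 0"
}}

```text
clock: 46.72
tool_pos: [0.6605, 0.0297, 0.264]
orientation: [-180.0, 0.0, -169.9]
force: [-0.1, -0.3, -4.2]
opening: 0.0256
```

Request:
{"fn": "step_arm", "kwargs": {
  "plan": "1.5 0 0 0.05 0 0 0; 1.5 0 0 0.05 0 0 0; 1.5 0 0 0 0 0 0; 1.5 0 0 0 0 0 0; 1.5 0 0 0 0 0 0"
}}

```text
clock: 47.13
tool_pos: [0.6607, 0.0297, 0.2635]
orientation: [-180.0, 0.0, -169.9]
force: [-0.7, 0.1, -0.3]
opening: 0.0253
```

Weight is now carried by the bar. Release and go up.

Request:
{"fn": "step_arm", "kwargs": {
  "plan": "2.8 0 0 0 0 0 0; 3.4 0 0 0 0 0 0; 3.4 0 0 0 0 0 0; 3.4 0 0 0 0 0 0; 3.4 0 0 0 0 0 0; 3.4 0 0 -0.5 0 0 0; 3.4 0 0 -1 0 0 0; 3.4 0 0 -2 0 0 0; 3.4 0 0 -3 0 0 0; 3.4 0 0 -3 0 0 0; 3.4 0 0 -3 0 0 0; 3.4 0 0 0 0 0 0"
}}

```text
clock: 48.13
tool_pos: [0.6623, 0.0291, 0.3965]
orientation: [-179.9, 0.6, -169.9]
force: [-0.6, 0.4, 1.2]
opening: 0.0338
```

Request:
{"fn": "step_arm", "kwargs": {
  "plan": "4 1.5 -1.5 0 0 0 0; 4 2.5 -2.5 0 0 0 0; 4 2.5 -2.5 0 0 0 0; 4 2.5 -2.5 0 0 0 0; 4 2.5 -2.5 0 0 0 0; 4 2.5 -2.5 0 0 0 0; 4 2.5 -2.5 0 0 0 0; 4 2.5 -2.5 0 0 0 0; 4 1 -2 0 0 0 0; 4 0 -1 0 0 0 0; 4 0 0 0 0 0 0; 4 0 0 0 0 0 0"
}}

```text
clock: 49.13
tool_pos: [0.5025, -0.2223, 0.3883]
orientation: [-180.0, 0.0, -170.0]
force: [-0.5, 0.8, -0.8]
opening: 0.04
```

```bash
python3 -c "
from h import *
avg(1)
s=snapshot('scene');cv2.imwrite('pics/s32.png',s);crop(s,220,120,380,260,5,'s32a.png')
t=snapshot('top');cv2.imwrite('pics/t32.png',t);crop(t,190,120,390,240,4,'t32a.png')
"
```

```text
avg [ 0.5027 -0.2217  0.3881] sd [0. 0. 0.] rpy [ 1.7999e+02  1.0000e-02 -1.6990e+02] clock 49.1833 F [0.3 0.4 0. ]
```

View pics/s32.png

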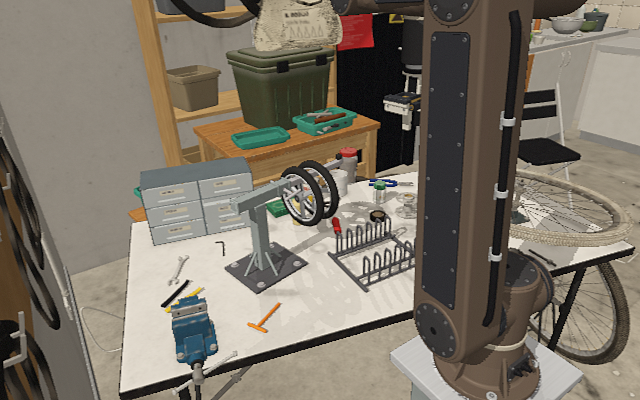

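View pics/s32a.png

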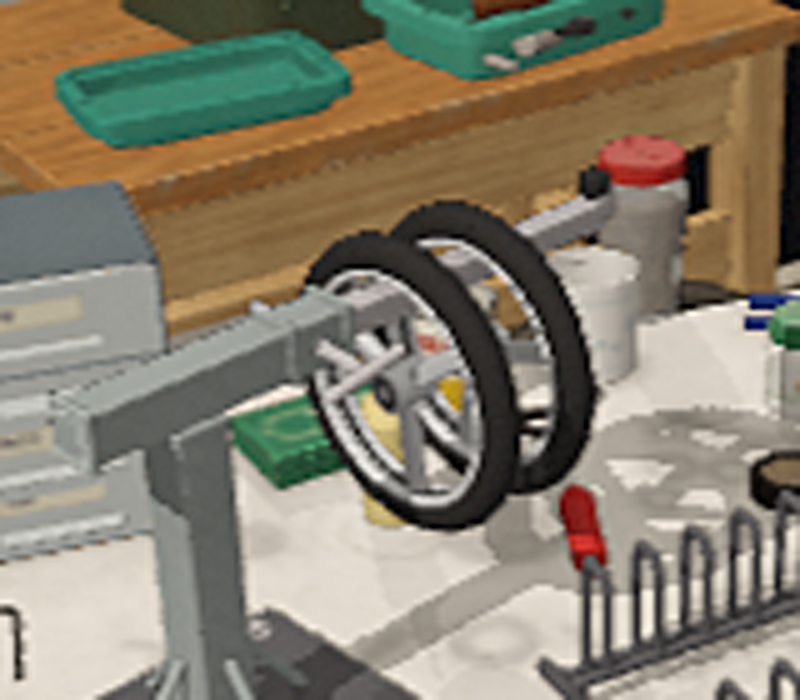

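View pics/t32.png

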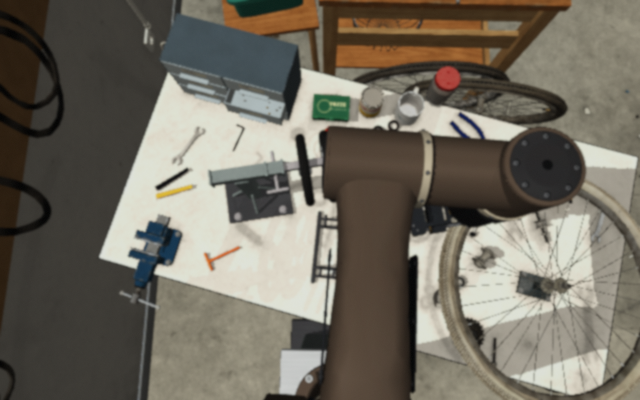

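View pics/t32a.png

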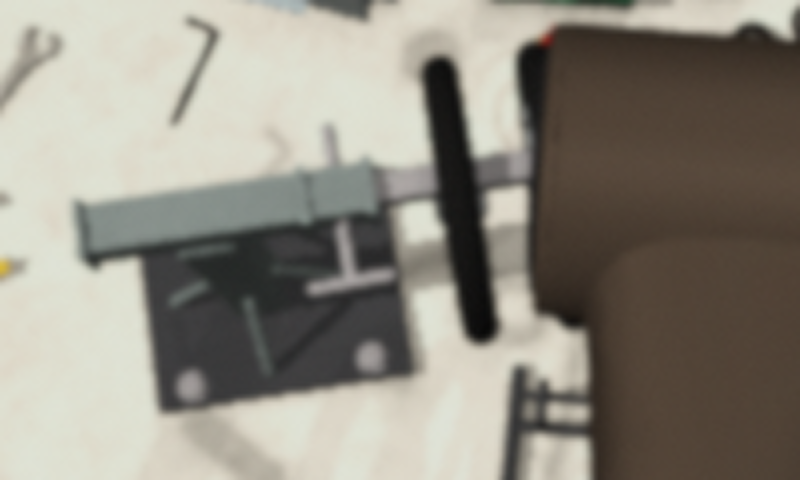

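Request:
{"fn": "step_arm", "kwargs": {
  "plan": "4 1 -2.4 0 0 0 0; 4 1 -2.4 0 0 0 0; 4 1 -2.4 0 0 0 0; 4 1 -2.4 0 0 0 0; 4 1 -2.4 0 0 0 0; 4 1 -2.4 0 0 0 0; 4 1 -2.4 0 0 0 0; 4 1 -2.4 0 0 0 0; 4 1 -2.4 0 0 0 0; 4 1 -2 0 0 0 0; 4 0 0 0 0 0 0; 4 0 0 0 0 0 0"
}}

```text
clock: 50.28
tool_pos: [0.4456, -0.4721, 0.387]
orientation: [179.9, -0.1, -169.9]
force: [-0.7, -0.2, -0.7]
opening: 0.0401
```

```bash
python3 -c "
from h import *
avg(1)
s=snapshot('scene');print(np.abs(s[150:260,230:345].astype(int)-cv2.imread('pics/s32.png')[150:260,230:345]).max())
t=snapshot('top');cv2.imwrite('pics/t33.png',t)
"
```

```text
avg [ 0.4458 -0.4715  0.3874] sd [0. 0. 0.] rpy [ 1.7995e+02 -3.0000e-02 -1.6988e+02] clock 50.3333 F [1.3 0.4 0.2]
9
```

View pics/t33.png

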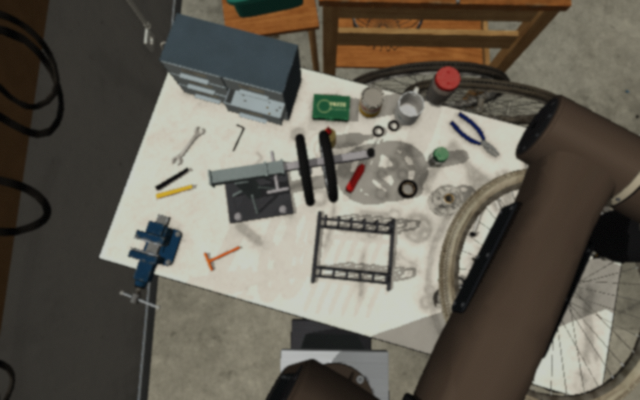

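```bash
python3 -c "
from plant import workorder
print(workorder.close_job())"
```

```text
the job is handed in; nothing more can be done
None
```

The job is done and handed in at about 50 s of the 210 s allowed. I pulled the hook arm out to its stop, locked it with the grey pin, and hung both wheels on it. Only slots 1 and 2 of the stand held a wheel.

- **Arm at its stop:** the pull force rose to about 35 N with no further movement.
- **Pin:** it went in with about 1 N of force at most. By my measurements about 38 mm of nose stands out beyond the far wall. The nose shows beyond the receiver in both final views.
- **Wheels:** by the gripper position at release they hang about 50 and 115 mm out from the receiver mouth, between it and the upturned end. On each, the wheel's weight had come off the gripper onto the arm before I let go. The last two scene pictures, about 1 s apart, showed no movement there.
- **Bystanders:** the pot, tape and screwdriver are in the same places as in the first top picture. The bottle is partly hidden behind the wheels, but the part I can see has not moved.
- **Stand and robot:** the stand is empty, and the gripper is well clear of everything.

No check failed. The one disagreement was a 1–2 pixel mismatch when I fitted the receiver's ends in the pictures, so I placed the pin hole from the gripped end of the arm instead.

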